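Level the galvanometer with pry bar and shim

TASK

The heavy black galvanometer leans towards its one short foot (under the red disc): take the steel pry bar from its wooden rest, lever that side up over the fulcrum, and park the bar's handle under the yellow keeper hook so that the instrument stays raised with the bar let go. Then slide the brass shim by its knob under the short foot until the foot is over the middle of its pad, free the bar from the hook and let the instrument down onto the shim so that it stands level. Lay the bar back across both blocks of its rest; do not touch the galvanometer with the robot, shift it by more than about 2 cm, or disturb the other things on the bench.

Things in the scene. Friction and masses are not known exactly. Their poses are not given: they have to be found in the camera images.
- galv_base (a point): Black drum galvanometer (56 mm radius, 230 mm high; 1.9 to 3 kg, loose). Point: centre of its base plate, 190 (x) x 160 (y) x 12 mm; z is the instrument's upright, 50 mm above the table when level. Ball-ended feet: two long at x -80 and +80, y +60 mm; one short at x -40, y -60 mm, 6 mm too short, so the -y side hangs by 0.05 rad. Lever up the -y edge (y = -80).
- galv_foot (a point): Lowest point of the short foot (ball end of 9 mm radius on a 12 mm stem; a red disc of 32 mm marks it on top of the plate). On the table (z = 0) at the start, at z = 6 mm when it stands on the shim. Axes as galv_base.
- galv_edge (a point): Point on the lower -y edge of the base plate, at x = +40 mm, where the bar's toe goes under; its height is the free gap below the edge, about 37 mm at the start. Axes as galv_base.
- stand: Fixed blue fulcrum stand. Origin on the table under the fulcrum; +y points to the galvanometer's edge, 40 mm away; z up. Fulcrum: level steel round of 8 mm radius along x, x -18 to +42 mm, axis 26 mm and top 34 mm above the table. Base plate 4 mm thick, x -25 to +75, y -155 to +35 mm. A bar over it along y at x = -5 mm passes the keeper hook freely.
- stand_hook (a point): Yellow keeper hook, axes as stand. Point: where the parked bar's top runs, at x = +28, y = -125, z = 32.5 mm in the stand's frame, on the underside of the hook's arm. Arm: x 14 to 58, y -136 to -114 mm, 10 mm thick; post below it at x 44 to 58 mm; open to -x. A bar pressed down and swung in to +x under it stays by the load: with 15 mm of toe under the edge the foot is held 11 mm up.
- bar_mid (a point): Steel pry bar, 0.3 kg, 200 mm long. Point: mid-length, mid-width, 7 mm above its flat underside. x runs along the bar to the toe, z up. Handle part x -100 to +60 mm, 16 mm wide, 14 mm high, red band at x -55 to -5 mm (grip there); toe x +60 to +100 mm, 20 mm wide, 7 mm thick, flush with the underside.
- rest: Fixed wooden rest of the bar. Origin on the table at its centre, x along its length. Base 190 x 70 x 6 mm with two blocks 30 (x) x 70 mm, tops 26 mm above the table, centred at x = -75 and +75 mm. The bar lies across both blocks along x, its middle about over the origin.
- shim_knob (a point): Centre of the shim's upright green knob, 14 (x) x 20 (y) mm, from 6 to 38 mm above the table: grip here. Axes are the shim's: +x from the knob to the pad end, z up.
- shim_pad (a point): Middle of the shim's pad, on the upper face, 65 mm from the knob's centre along +x and 25 mm short of the front end. Brass plate 100 x 46 x 6 mm, 0.2 kg, flat on the table. It goes in from the galvanometer's -y side, beside the stand, +x end first.
- mass_a: bystander: brass weight, 48 mm diameter, 55 mm high; origin under its centre
- mass_b: bystander: brass weight, 38 mm diameter, 45 mm high; origin under its centre
- jar: bystander: amber jar 60 mm diameter, 85 mm high; origin under its centre
- driver: bystander: screwdriver lying on the table, origin under its middle
There are look-alikes about, which are no part of the job. Leave any pink, purple or white look-alike of the part that bears shim_knob alone.

How it is judged:
By the outcome, as a careful person would: the job done as asked, in the order asked, and still so for the second after the job is handed in, with the robot touching nothing.
It also fails if it takes over 64 s, if anything falls off the work surface, if the arm or the gripper's body presses on something with over 40 N, if the wrist force passes 120 N, or if a joint passes its speed limit or range.

ROBOT

A 7-joint arm with a two-finger parallel gripper is mounted at the origin on the work surface. World frame = base frame: x ahead of the robot, y to its left, z up, the work surface at z = 0. Lengths are in m, angles in rad, forces in N, time in s.
With the tool pointing down it reaches from about 0.425 to 0.8 m from the base axis. Payload 8.3 kg.
Tool frame: the origin (TCP) lies at the very end of the fingers, on their centre line; the grasp point (between the pads) lies 19 mm behind it (env.hold_point_z is the distance from the TCP to the grasp point, in m); x points along the fingers, z is the direction in which the jaws open and shut, and the axes are right-handed (so a half turn about x gives the same grasp; the last joint's range is limited). The gripper opens to 85 mm and grips with 20 to 120 N. Pads are 22 mm wide; open, the fingers measure 114 mm over their backs; the gripper's body (76 mm by 85 mm) begins 54 mm behind the grasp point. The pads swing forward as they close: fully open they stand 13 mm farther back than shut.
Start: joints at [-1.172, 0.383, 0.016, 1.37, -0.006, 1.388, -0.046], TCP at [0.278, 0.56, 0.21] pointing down, gripper open.
Joint ranges: [-2.95, 2.95], [-0.25, 2.06], [-1.52, 1.56], [0.18, 2.33], [-1.44, 4.58], [0.02, 2.06], [-3.01, 3.01]. Speed limits (rad/s): [2.39, 2.39, 3.01, 3.01, 3.14, 3.14, 3.14].

INTERFACE

Orientations are given as a 3x3 rotation matrix whose columns are the frame's x, y, z axes.
In Python, from bench import env, imaging gives the robot as it stands.
- The arm moves only by the tool apply_moves, never from a script. Its argument "commands" is a list of rows, each an object of numbers: "dx", "dy", "dz": the shift along the tool's x, y, z in units of 30 mm (1.0 is 30 mm); "wx", "wy", "wz": the turn, a rotation vector about the tool's x, y, z in units of 5 degrees (1.0 is 5 degrees); "hand": the finger opening in mm, from 0 to 85.4. A call has 1 to 10 rows; each row shifts and turns the commanded pose from where the row before left it, along the tool's axes as they then stand; what a row does not reach is not made up. A row lasts 1/12 s, in which the tool goes at most 41.7 mm and 7.16 degrees, less where a joint would pass 70% of its speed; a pose out of reach is approached as far as the arm can. A call is refused whole if a number of a shift passes 1 or a number of a turn 1, either way. A call with a gripper value outside its range is refused whole. The fingers move at their own pace and stop on an object; the grip force is fixed at half the most. Time passes only in rows, so rows that do not move let the fingers close. It gives the time, the measured TCP pose, the force and the opening at its end, in the units of the state.
- env.get_state(): the state, without advancing time (a new reading comes with each control period).
- imaging.snapshot(name): name is "scene" or "side" or "wrist"; returns the picture (384x512x3 uint8, red, green, blue); there is no depth.
- imaging.camera_info(name): a dict with "K" (3x3 intrinsics, pixels), "T" (4x4, takes a point from camera to world coordinates). Camera axes: x right, y down, z forward; pixel columns grow to the right and rows downward; lengths in m; the calibration is good to about 2 mm. The wrist camera is an equidistant fisheye: a pixel r from the principal point sees the ray r / f radians off the axis. A picture is of the moment at which its call begins: read the wrist's pose just before it. camera_info takes no time and is no camera call; for the wrist camera it gives the pose at the moment of the call.
- env.hand_in(): hands the job in, once; it reports no verdict.
The state is a dict: "clock": time; "joint_positions": joint angles; "qd": joint speeds; "tau": joint torques, N m; "tool_pos": TCP position; "tool_rot": TCP orientation; "wrist_force": force on the tool from outside, world axes, zero at the start; "wrist_torque": the same for the moment, N m; "opening": finger opening in m.
Only numpy, scipy, OpenCV 4.12 (cv2) and the standard library are available. Lean on these libraries where they do the work, as an engineer would, in place of code of your own. Each camera call takes 0.05 s, during which the arm holds its last target. There are 200 camera calls.

## Working session

There is one attempt and no reset: what is moved stays moved. The work goes in short steps, Python scripts to look and compute and a tool call to move; the robot and the scene stay as the last step left them, time stands still between calls to the robot, and variables do not carry over. Pictures are saved under pics/ and viewed, about 8 in all and at most 12, crops included, and the job is handed in when it is done.

Besides the shell and the picture viewer there is one more tool, called by a JSON object that holds its "method" and its "body", one argument or row to a line. apply_moves: Moves the arm, as the interface text tells. Its arguments: {"type":"object","properties":{"commands":{"type":"array","items":{"type":"object","properties":{"dx":{"type":"number"},"dy":{"type":"number"},"dz":{"type":"number"},"wx":{"type":"number"},"wy":{"type":"number"},"wz":{"type":"number"},"hand":{"type":"number"}}}}},"required":["commands"]}

```bash
ls; mkdir -p pics
python3 - <<'E'
from bench import env, imaging
import cv2,numpy as np
s=env.get_state();print(s['clock'],s['tool_pos'],np.round(s['tool_rot'],3).tolist(),s['opening'],env.hold_point_z)
for n in("scene","side"):
    c=imaging.camera_info(n);print(n,np.round(c['K'],1).tolist(),np.round(c['T'],4).tolist())
    p=imaging.snapshot(n);cv2.imwrite(f'pics/{n}0.png',p[...,::-1])
a=cv2.imread('pics/scene0.png');b=cv2.imread('pics/side0.png')
cv2.imwrite('pics/s0.png',cv2.resize(a,(800,600),interpolation=cv2.INTER_CUBIC))
cv2.imwrite('pics/d0.png',cv2.resize(b,(800,600),interpolation=cv2.INTER_CUBIC))
E
```

```text
pics
0.0 [0.27818399 0.55905754 0.20933446] [[-0.001, -0.895, 0.446], [-0.002, 0.446, 0.895], [-1.0, -0.0, -0.002]] 0.08500427624218744 0.0187
scene [[460.7, 0.0, 252.8], [0.0, 460.7, 187.6], [0.0, 0.0, 1.0]] [[-0.1765, 0.7532, -0.6337, 1.3563], [0.9843, 0.1366, -0.1118, 0.1189], [0.0024, -0.6435, -0.7655, 1.0945], [0.0, 0.0, 0.0, 1.0]]
side [[488.6, 0.0, 260.0], [0.0, 488.6, 189.3], [0.0, 0.0, 1.0]] [[0.986, -0.1248, 0.1105, 0.3742], [-0.1667, -0.7435, 0.6476, -0.8824], [0.0014, -0.657, -0.7539, 1.0149], [0.0, 0.0, 0.0, 1.0]]
```

View pics/s0.png

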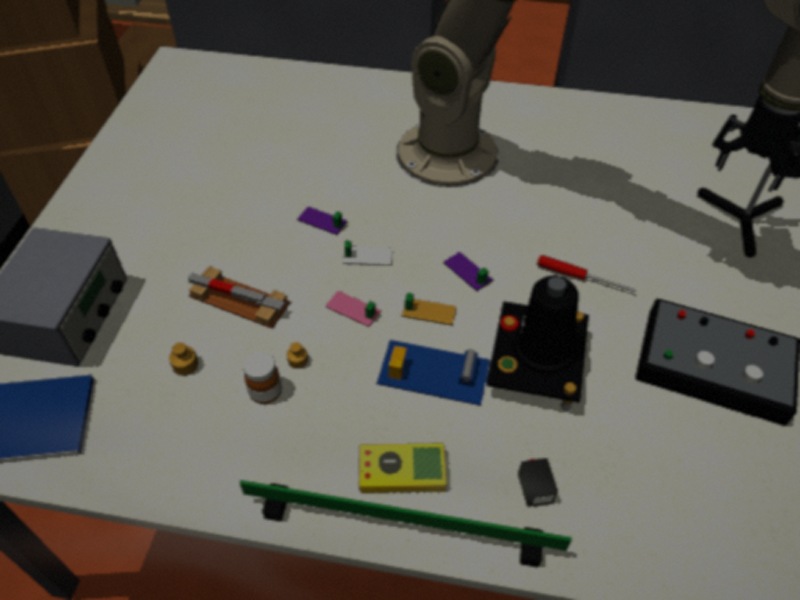

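View pics/d0.png

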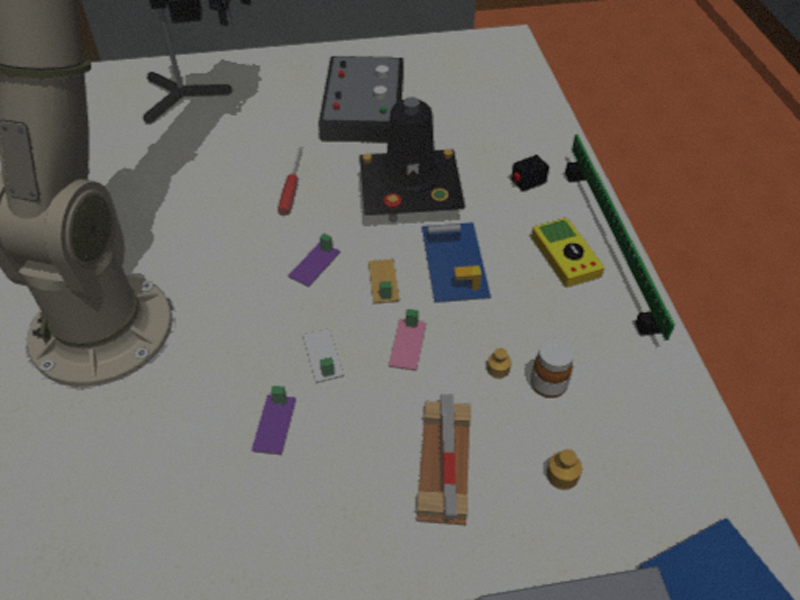

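```bash
cat > h.py <<'E'
import numpy as np,cv2
from bench import env,imaging
def plane(uv,c,z):
    uv=np.atleast_2d(np.float64(uv));K,T=c['K'],c['T']
    d=np.c_[(uv[:,0]-K[0,2])/K[0,0],(uv[:,1]-K[1,2])/K[1,1],np.ones(len(uv))]@T[:3,:3].T
    return T[:3,3]+d*((z-T[2,3])/d[:,2])[:,None]
def proj(P,c):
    T=np.linalg.inv(c['T']);p=np.atleast_2d(P)@T[:3,:3].T+T[:3,3];p=p@np.float64(c['K']).T
    return p[:,:2]/p[:,2:]
E
python3 - <<'E'
from h import *
H={'red':[((0,150,60),(6,255,255)),((174,150,60),(180,255,255))],'green':[((50,100,30),(85,255,255))],
'blue':[((104,120,40),(118,255,255))],'yel':[((15,150,120),(30,255,255))],'brass':[((12,120,80),(22,255,230))],'wood':[((5,90,60),(16,255,230))]}
for n in("scene","side"):
    im=cv2.imread(f'pics/{n}0.png');c=imaging.camera_info(n);h=cv2.cvtColor(im,cv2.COLOR_BGR2HSV)
    for k,r in H.items():
        m=sum(cv2.inRange(h,np.array(a),np.array(b)) for a,b in r).astype(np.uint8)
        N,l,st,ce=cv2.connectedComponentsWithStats(m)
        for i in range(1,N):
            if st[i,4]<25: continue
            w=plane(ce[i],c,0.03)[0]
            if not(.25<w[0]<.8 and -.45<w[1]<.4):continue
            cn=cv2.findContours((l==i).astype(np.uint8),0,2)[0][0][:,0]
            z={'blue':.004,'brass':.006,'yel':.04,'red':.04,'green':.038,'wood':.006}[k]
            rr=cv2.minAreaRect((plane(cn,c,z)[:,:2]*1000).astype(np.float32))
            print(n,k,st[i,4],np.round(ce[i],1),'rect mm',np.round(rr[0]),np.round(rr[1]),round(rr[2],1))
a=cv2.imread('pics/scene0.png')[165:265,110:390];b=cv2.imread('pics/side0.png')[60:205,170:330]
A=cv2.resize(a,(800,286),interpolation=3);B=cv2.resize(b,(346,313),interpolation=3)
o=np.zeros((600,800,3),np.uint8);o[:286]=A;o[287:600,:346]=B
b2=cv2.imread('pics/side0.png')[240:345,250:320];o[287:600,360:569]=cv2.resize(b2,(209,313),interpolation=3)
cv2.imwrite('pics/c1.png',o)
E
```

```text
scene red 195 [359.5 170.6] rect mm [357. 277.] [96. 27.] 74.7
scene red 83 [141.  182.2] rect mm [ 523. -371.] [49. 21.] 75.5
scene red 50 [325.5 206.8] rect mm [514. 184.] [34. 31.] 45.2
scene green 27 [215.1 139.4] rect mm [ 303. -195.] [13. 38.] 87.3
scene green 38 [308.1 175.9] rect mm [407. 124.] [38. 15.] 5.5
scene green 33 [261.4 192.1] rect mm [496.  -7.] [35.  9.] 9.3
scene green 31 [236.4 197.3] rect mm [528. -77.] [11. 34.] 86.7
scene blue 1543 [279.9 238.9] rect mm [622.  62.] [189.  98.] 86.5
scene yel 263 [277.2 199.4] rect mm [513.  35.] [91. 39.] 87.4
scene yel 30 [113.9 222.2] rect mm [ 679. -396.] [17. 17.] 10.3
scene yel 80 [254.1 228. ] rect mm [627.  -6.] [18. 40.] 86.6
scene yel 27 [187.1 228.3] rect mm [ 662. -189.] [25. 12.] 67.0
scene yel 41 [113. 231.] rect mm [ 708. -389.] [35. 13.] 71.7
scene brass 43 [135.1 174.5] rect mm [ 468. -416.] [26. 21.] 77.6
scene brass 42 [126.5 185. ] rect mm [ 515. -428.] [27. 19.] 78.1
scene brass 31 [176.9 188.9] rect mm [ 501. -272.] [37. 12.] 80.6
scene brass 297 [154.1 196.9] rect mm [ 547. -334.] [140.  35.] 85.0
scene 
[... 1233 characters left out ...]
.6 177.3] rect mm [487.  29.] [97. 41.] 87.6
side brass 109 [298.7 175.7] rect mm [640.  15.] [35. 56.] 38.6
side brass 132 [319.5 230.6] rect mm [ 647. -177.] [34. 43.] 8.0
side brass 38 [358.2 239.1] rect mm [ 740. -220.] [39. 12.] 8.9
side brass 268 [275.  293.7] rect mm [ 504. -332.] [107.  27.] 78.8
side brass 242 [295.  292.5] rect mm [ 549. -344.] [109.  19.] 78.0
side brass 281 [361.8 298.1] rect mm [ 696. -381.] [45. 47.] 11.7
side wood 142 [354. 239.] rect mm [ 726. -215.] [38. 59.] 66.9
side wood 586 [276.  294.4] rect mm [ 505. -336.] [124.  34.] 78.6
side wood 367 [294.8 292.9] rect mm [ 548. -346.] [121.  19.] 77.4
side wood 86 [281.9 332.2] rect mm [ 500. -431.] [ 7. 66.] 74.9
```

View pics/c1.png

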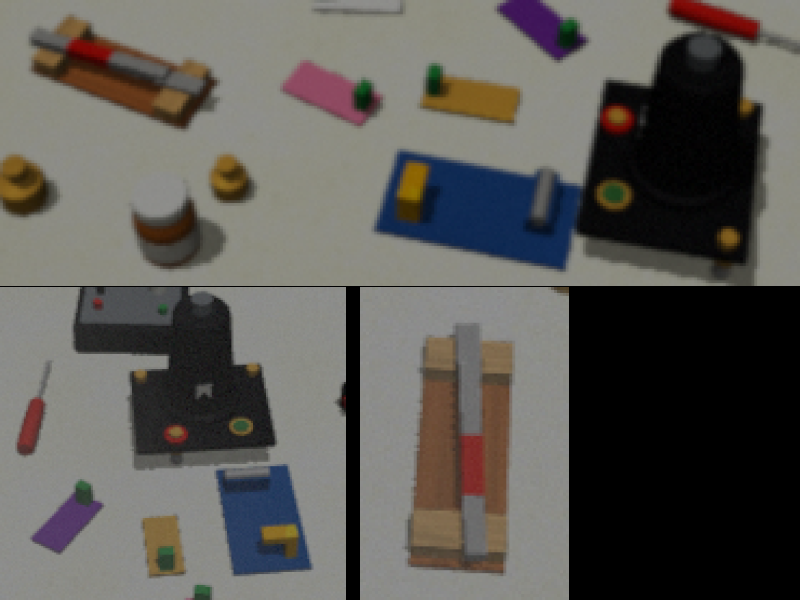

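Candidates for the shim (scene 512x384): brass plate (276,199) with knob (262,192); pink (226,197), white (235,164), purple (206,141) and (299,173) are look-alikes. I choose the brass one; the crop confirms it. The stand, the galvanometer and the bar, with its toe towards +y, are also clear. I'm moving above the bar's band now.

{"method": "apply_moves", "body": {
  "commands": [
    {"dy": -0.79, "dz": -0.755, "hand": 60},
    {"dy": -0.79, "dz": -0.755, "hand": 60},
    {"dy": -0.79, "dz": -0.755, "hand": 60},
    {"dy": -0.79, "dz": -0.755, "hand": 60},
    {"dy": -0.79, "dz": -0.755, "hand": 60},
    {"dy": -0.79, "dz": -0.755, "hand": 60},
    {"dy": -0.79, "dz": -0.755, "hand": 60},
    {"dy": -0.79, "dz": -0.755, "hand": 60},
    {"dy": -0.79, "dz": -0.755, "hand": 60},
    {"dy": -0.79, "dz": -0.755, "hand": 60}
  ]
}}

```text
$.commands[0]: bad value
```

{"method": "apply_moves", "body": {
  "commands": [
    {"dy": -0.663, "dz": -0.833, "hand": 60},
    {"dy": -0.663, "dz": -0.833, "hand": 60},
    {"dy": -0.663, "dz": -0.833, "hand": 60},
    {"dy": -0.663, "dz": -0.833, "hand": 60},
    {"dy": -0.663, "dz": -0.833, "hand": 60},
    {"dy": -0.663, "dz": -0.833, "hand": 60},
    {"dy": -0.663, "dz": -0.833, "hand": 60},
    {"dy": -0.663, "dz": -0.833, "hand": 60},
    {"dy": -0.663, "dz": -0.833, "hand": 60},
    {"dy": -0.663, "dz": -0.833, "hand": 60}
  ]
}}

```text
$.commands[0]: bad value
```

{"method": "apply_moves", "body": {
  "commands": [
    {"dy": -0.663, "dz": -0.833, "hand": 60},
    {"dy": -0.663, "dz": -0.833, "hand": 60},
    {"dy": -0.663, "dz": -0.833, "hand": 60},
    {"dy": -0.663, "dz": -0.833, "hand": 60},
    {"dy": -0.663, "dz": -0.833, "hand": 60},
    {"dy": -0.663, "dz": -0.833, "hand": 60},
    {"dy": -0.663, "dz": -0.833, "hand": 60},
    {"dy": -0.663, "dz": -0.833, "hand": 60},
    {"dy": -0.663, "dz": -0.833, "hand": 60},
    {"dy": -0.663, "dz": -0.833, "hand": 60}
  ]
}}

```text
$.commands[0]: bad value
```

{"method": "apply_moves", "body": {
  "commands": [
    {"wx": 1},
    {"wx": 1},
    {"wx": 1},
    {"wx": 1},
    {"wx": 1},
    {"wx": 1},
    {"wx": 1},
    {"wx": 1}
  ]
}}

```text
$.commands[0]: bad value
```

{"method": "apply_moves", "body": {
  "commands": [
    {"wx": 1},
    {"wx": 1},
    {"wx": 1},
    {"wx": 1},
    {"wx": 1},
    {"wx": 1},
    {"wx": 1},
    {"wx": 0.3}
  ]
}}

```text
$.commands[0]: bad value
```

Run:
```python
from h import *
s=env.get_state();print(s['clock'],s['tool_pos'],np.round(s['tool_rot'],3).tolist(),s['opening'],np.round(s['joint_positions'],2))
c=imaging.camera_info('wrist');print(np.round(c['K'],1).tolist(),np.round(c['T'],4).tolist())
np.save('w1.npy',c['T']);p=imaging.snapshot('wrist');cv2.imwrite('pics/w1.png',cv2.resize(p[...,::-1],(768,576),interpolation=3))
```

```text
0.1 [0.27824655 0.55913373 0.20950122] [[-0.001, -0.895, 0.446], [-0.002, 0.446, 0.895], [-1.0, -0.0, -0.002]] 0.08541963019810328 [-1.17  0.38  0.02  1.37 -0.01  1.39 -0.05]
[[297.3, 0.0, 252.7], [0.0, 297.3, 192.8], [0.0, 0.0, 1.0]] [[0.4461, 0.8634, 0.2357, 0.2179], [0.895, -0.4303, -0.1177, 0.5903], [-0.0001, 0.2635, -0.9647, 0.3723], [0.0, 0.0, 0.0, 1.0]]
```

View pics/w1.png

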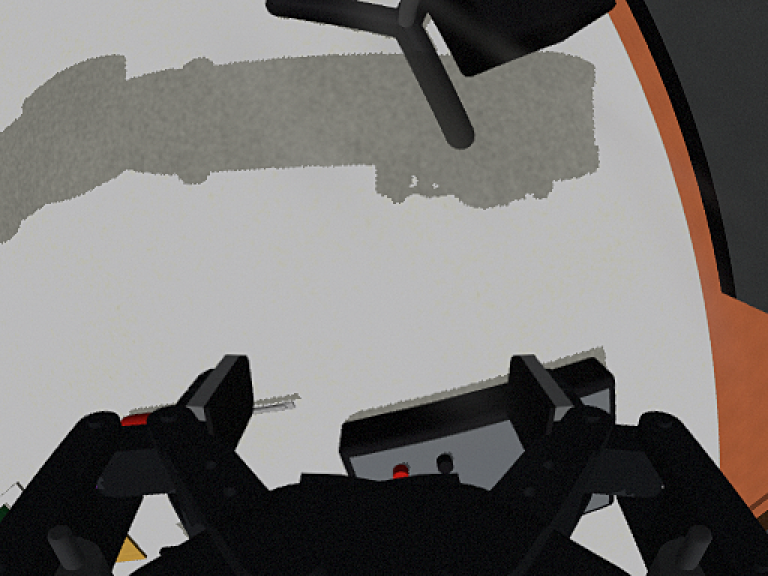

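{"method": "apply_moves", "body": {
  "commands": [
    {"dx": 0, "dy": -0.79, "dz": -0.755, "wx": 0, "wy": 0, "wz": 0, "hand": 60},
    {"dx": 0, "dy": -0.79, "dz": -0.755, "wx": 0, "wy": 0, "wz": 0, "hand": 60},
    {"dx": 0, "dy": -0.79, "dz": -0.755, "wx": 0, "wy": 0, "wz": 0, "hand": 60},
    {"dx": 0, "dy": -0.79, "dz": -0.755, "wx": 0, "wy": 0, "wz": 0, "hand": 60},
    {"dx": 0, "dy": -0.79, "dz": -0.755, "wx": 0, "wy": 0, "wz": 0, "hand": 60},
    {"dx": 0, "dy": -0.79, "dz": -0.755, "wx": 0, "wy": 0, "wz": 0, "hand": 60},
    {"dx": 0, "dy": -0.79, "dz": -0.755, "wx": 0, "wy": 0, "wz": 0, "hand": 60},
    {"dx": 0, "dy": -0.79, "dz": -0.755, "wx": 0, "wy": 0, "wz": 0, "hand": 60},
    {"dx": 0, "dy": -0.79, "dz": -0.755, "wx": 0, "wy": 0, "wz": 0, "hand": 60},
    {"dx": 0, "dy": -0.79, "dz": -0.755, "wx": 0, "wy": 0, "wz": 0, "hand": 60}
  ]
}}

```text
clock: 0.98
tool_pos: [0.3898, 0.2495, 0.2103]
tool_rot: [[-0.0, -0.895, 0.446], [0.0, 0.446, 0.895], [-1.0, 0.0, -0.0]]
wrist_force: [0.3, 0.2, 1.2]
opening: 0.0603
```

{"method": "apply_moves", "body": {
  "commands": [
    {"dx": 0, "dy": -0.663, "dz": -0.833, "wx": 0, "wy": 0, "wz": 0, "hand": 60},
    {"dx": 0, "dy": -0.663, "dz": -0.833, "wx": 0, "wy": 0, "wz": 0, "hand": 60},
    {"dx": 0, "dy": -0.663, "dz": -0.833, "wx": 0, "wy": 0, "wz": 0, "hand": 60},
    {"dx": 0, "dy": -0.663, "dz": -0.833, "wx": 0, "wy": 0, "wz": 0, "hand": 60},
    {"dx": 0, "dy": -0.663, "dz": -0.833, "wx": 0, "wy": 0, "wz": 0, "hand": 60},
    {"dx": 0, "dy": -0.663, "dz": -0.833, "wx": 0, "wy": 0, "wz": 0, "hand": 60},
    {"dx": 0, "dy": -0.663, "dz": -0.833, "wx": 0, "wy": 0, "wz": 0, "hand": 60},
    {"dx": 0, "dy": -0.663, "dz": -0.833, "wx": 0, "wy": 0, "wz": 0, "hand": 60},
    {"dx": 0, "dy": -0.663, "dz": -0.833, "wx": 0, "wy": 0, "wz": 0, "hand": 60},
    {"dx": 0, "dy": -0.663, "dz": -0.833, "wx": 0, "wy": 0, "wz": 0, "hand": 60}
  ]
}}

```text
clock: 1.82
tool_pos: [0.4563, -0.0628, 0.2104]
tool_rot: [[0.0, -0.895, 0.445], [0.0, 0.445, 0.895], [-1.0, 0.0, 0.0]]
wrist_force: [0.7, 0.8, 0.2]
opening: 0.0601
```

{"method": "apply_moves", "body": {
  "commands": [
    {"dx": 0, "dy": -0.663, "dz": -0.833, "wx": 0, "wy": 0, "wz": 0, "hand": 60},
    {"dx": 0, "dy": -0.663, "dz": -0.833, "wx": 0, "wy": 0, "wz": 0, "hand": 60},
    {"dx": 0, "dy": -0.663, "dz": -0.833, "wx": 0, "wy": 0, "wz": 0, "hand": 60},
    {"dx": 0, "dy": -0.663, "dz": -0.833, "wx": 0, "wy": 0, "wz": 0, "hand": 60},
    {"dx": 0, "dy": -0.663, "dz": -0.833, "wx": 0, "wy": 0, "wz": 0, "hand": 60},
    {"dx": 0, "dy": -0.663, "dz": -0.833, "wx": 0, "wy": 0, "wz": 0, "hand": 60},
    {"dx": 0, "dy": -0.663, "dz": -0.833, "wx": 0, "wy": 0, "wz": 0, "hand": 60},
    {"dx": 0, "dy": -0.663, "dz": -0.833, "wx": 0, "wy": 0, "wz": 0, "hand": 60},
    {"dx": 0, "dy": -0.663, "dz": -0.833, "wx": 0, "wy": 0, "wz": 0, "hand": 60},
    {"dx": 0, "dy": -0.663, "dz": -0.833, "wx": 0, "wy": 0, "wz": 0, "hand": 60}
  ]
}}

```text
clock: 2.65
tool_pos: [0.5234, -0.3747, 0.2098]
tool_rot: [[-0.001, -0.896, 0.445], [0.001, 0.445, 0.896], [-1.0, 0.001, 0.0]]
wrist_force: [-0.0, 0.1, -0.2]
opening: 0.0604
```

{"method": "apply_moves", "body": {
  "commands": [
    {"dx": 0, "dy": 0, "dz": 0, "wx": 1, "wy": 0, "wz": 0, "hand": 60},
    {"dx": 0, "dy": 0, "dz": 0, "wx": 1, "wy": 0, "wz": 0, "hand": 60},
    {"dx": 0, "dy": 0, "dz": 0, "wx": 1, "wy": 0, "wz": 0, "hand": 60},
    {"dx": 0, "dy": 0, "dz": 0, "wx": 1, "wy": 0, "wz": 0, "hand": 60},
    {"dx": 0, "dy": 0, "dz": 0, "wx": 1, "wy": 0, "wz": 0, "hand": 60},
    {"dx": 0, "dy": 0, "dz": 0, "wx": 1, "wy": 0, "wz": 0, "hand": 60},
    {"dx": 0, "dy": 0, "dz": 0, "wx": 1, "wy": 0, "wz": 0, "hand": 60},
    {"dx": 0, "dy": 0, "dz": 0, "wx": 1, "wy": 0, "wz": 0, "hand": 60}
  ]
}}

```text
clock: 3.32
tool_pos: [0.5231, -0.3733, 0.21]
tool_rot: [[-0.001, -0.396, 0.918], [0.0, 0.918, 0.396], [-1.0, 0.001, -0.0]]
wrist_force: [-0.5, -0.1, 0.4]
opening: 0.06
```

{"method": "apply_moves", "body": {
  "commands": [
    {"dx": 0, "dy": 0, "dz": 0, "wx": 1, "wy": 0, "wz": 0, "hand": 60},
    {"dx": 0, "dy": 0, "dz": 0, "wx": 1, "wy": 0, "wz": 0, "hand": 60},
    {"dx": 0, "dy": 0, "dz": 0, "wx": 1, "wy": 0, "wz": 0, "hand": 60},
    {"dx": 0, "dy": 0, "dz": 0, "wx": 1, "wy": 0, "wz": 0, "hand": 60},
    {"dx": 0, "dy": 0, "dz": 0, "wx": 1, "wy": 0, "wz": 0, "hand": 60},
    {"dx": 0, "dy": 0, "dz": 0, "wx": 1, "wy": 0, "wz": 0, "hand": 60},
    {"dx": 0, "dy": 0, "dz": 0, "wx": 1, "wy": 0, "wz": 0, "hand": 60},
    {"dx": 0, "dy": 0, "dz": 0, "wx": 0.2, "wy": 0, "wz": 0, "hand": 60}
  ]
}}

```text
clock: 3.98
tool_pos: [0.5232, -0.3732, 0.2099]
tool_rot: [[-0.001, 0.22, 0.976], [0.0, 0.976, -0.22], [-1.0, 0.0, -0.001]]
wrist_force: [-0.1, -0.6, -0.0]
opening: 0.06
```

Run:
```python
from h import *
s=env.get_state();print(s['clock'],s['tool_pos'],np.round(s['tool_rot'],3).tolist(),s['opening'],np.round(s['joint_positions'],2))
c=imaging.camera_info('wrist');print(np.round(c['T'],4).tolist())
np.save('w1.npy',c['T']);p=imaging.snapshot('wrist');cv2.imwrite('pics/w2.png',cv2.resize(p[...,::-1],(768,576),interpolation=3))
```

```text
3.9833 [ 0.52319936 -0.37316752  0.20991152] [[-0.001, 0.22, 0.976], [0.0, 0.976, -0.22], [-1.0, 0.0, -0.001]] 0.05996980219081218 [-0.07  0.59  1.03  1.35 -0.5   1.47  0.7 ]
[[0.9755, -0.2123, -0.0585, 0.5373], [-0.2202, -0.9414, -0.2555, -0.3069], [-0.0009, 0.2621, -0.965, 0.3728], [0.0, 0.0, 0.0, 1.0]]
```

View pics/w2.png

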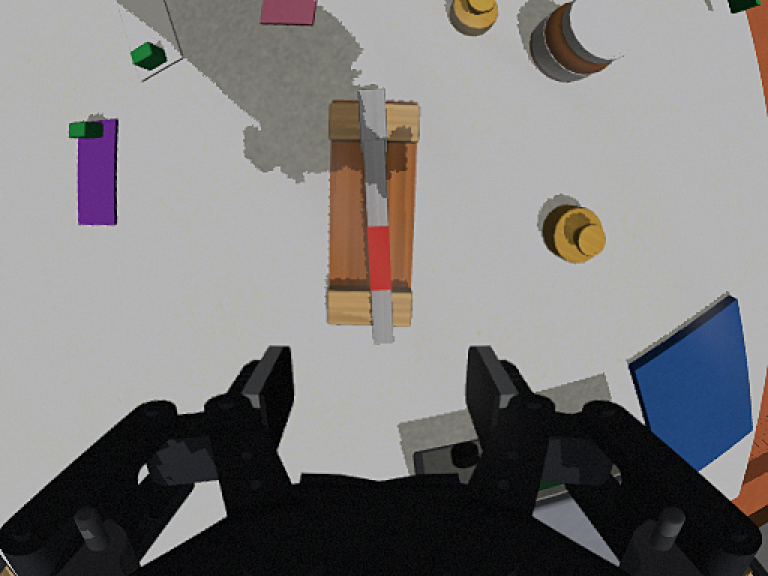

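```bash
cat >> h.py <<'E'
def fish(uv,z,T,s=1.5):
    K=imaging.camera_info('wrist')['K'];uv=np.atleast_2d(np.float64(uv))/s
    d=(uv-[K[0,2],K[1,2]])/K[0,0];r=np.linalg.norm(d,axis=1)
    v=np.c_[d/r[:,None]*np.sin(r)[:,None],np.cos(r)]@T[:3,:3].T
    return T[:3,3]+v*((z-T[2,3])/v[:,2])[:,None]
E
python3 - <<'E'
from h import *
T=np.load('w1.npy')
b=fish([(370,226),(388,225),(372,290),(391,288)],.040,T);print(np.round(b,4)[:,:2].tolist(),b.mean(0))
e=fish([(383,343),(379,258),(376,195)],.040,T);t=fish([(373,88)],.033,T);print(e,t)
e=fish([(383,343)],.040,T)
d=(t-e)[0];print(np.degrees(np.arctan2(d[1],d[0])),np.linalg.norm(d[:2]))
r=fish([(330,101),(419,103),(411,327),(328,324)],.026,T);print(r,r.mean(0))
E
```

```text
[[0.5213, -0.3457], [0.5346, -0.3479], [0.5117, -0.3945], [0.5263, -0.3961]] [ 0.52348401 -0.37103016  0.04      ]
[[ 0.51035107 -0.43942182  0.04      ]
 [ 0.52249108 -0.37105188  0.04      ]
 [ 0.53085312 -0.32390489  0.04      ]] [[ 0.54666674 -0.24351093  0.033     ]]
79.49837924837276 0.19924835213894987
[[ 0.51250376 -0.24452774  0.026     ]
 [ 0.5786586  -0.2613103   0.026     ]
 [ 0.53493778 -0.4362012   0.026     ]
 [ 0.46841939 -0.41858367  0.026     ]] [ 0.52362988 -0.34015573  0.026     ]
```

The close view shows the band centred at (380,258) and the bar from (383,343) to its toe end at (373,88). The bar points 79.5° and the jaws are already over the band. Next: descend, grip and lift.

{"method": "apply_moves", "body": {
  "commands": [
    {"dx": 0.9, "dy": 0, "dz": 0, "wx": -0.44, "wy": 0, "wz": 0, "hand": 60},
    {"dx": 0.9, "dy": 0, "dz": 0, "wx": 0, "wy": 0, "wz": 0, "hand": 50},
    {"dx": 0.9, "dy": 0, "dz": 0, "wx": 0, "wy": 0, "wz": 0, "hand": 50},
    {"dx": 0.9, "dy": 0, "dz": 0, "wx": 0, "wy": 0, "wz": 0, "hand": 50},
    {"dx": 0.9, "dy": 0, "dz": 0, "wx": 0, "wy": 0, "wz": 0, "hand": 50},
    {"dx": 0.9, "dy": 0, "dz": 0, "wx": 0, "wy": 0, "wz": 0, "hand": 50},
    {"dx": 0.6, "dy": 0, "dz": 0, "wx": 0, "wy": 0, "wz": 0, "hand": 50},
    {"dx": 0.3, "dy": 0, "dz": 0, "wx": 0, "wy": 0, "wz": 0, "hand": 50},
    {"dx": 0.2, "dy": 0, "dz": 0, "wx": 0, "wy": 0, "wz": 0, "hand": 50}
  ]
}}

```text
clock: 4.78
tool_pos: [0.5227, -0.373, 0.0141]
tool_rot: [[-0.002, 0.176, 0.984], [0.001, 0.984, -0.176], [-1.0, 0.001, -0.002]]
wrist_force: [-0.9, -0.3, -1.6]
opening: 0.05
```

{"method": "apply_moves", "body": {
  "commands": [
    {"dx": 0, "dy": 0, "dz": 0, "wx": 0, "wy": 0, "wz": 0, "hand": 5},
    {"dx": 0, "dy": 0, "dz": 0, "wx": 0, "wy": 0, "wz": 0, "hand": 5},
    {"dx": 0, "dy": 0, "dz": 0, "wx": 0, "wy": 0, "wz": 0, "hand": 5},
    {"dx": 0, "dy": 0, "dz": 0, "wx": 0, "wy": 0, "wz": 0, "hand": 5},
    {"dx": 0, "dy": 0, "dz": 0, "wx": 0, "wy": 0, "wz": 0, "hand": 5},
    {"dx": 0, "dy": 0, "dz": 0, "wx": 0, "wy": 0, "wz": 0, "hand": 5},
    {"dx": 0, "dy": 0, "dz": 0, "wx": 0, "wy": 0, "wz": 0, "hand": 5}
  ]
}}

```text
clock: 5.37
tool_pos: [0.5239, -0.3743, 0.0171]
tool_rot: [[0.002, 0.178, 0.984], [-0.001, 0.984, -0.178], [-1.0, -0.001, 0.002]]
wrist_force: [-0.6, -0.1, 7.1]
opening: 0.0128
```

{"method": "apply_moves", "body": {
  "commands": [
    {"dx": -0.1, "dy": 0, "dz": 0, "wx": 0, "wy": 0, "wz": 0, "hand": 5},
    {"dx": -0.2, "dy": 0, "dz": 0, "wx": 0, "wy": 0, "wz": 0, "hand": 5},
    {"dx": -0.3, "dy": 0, "dz": 0, "wx": 0, "wy": 0, "wz": 0, "hand": 5},
    {"dx": -0.5, "dy": 0, "dz": 0, "wx": 0, "wy": 0, "wz": 0, "hand": 5},
    {"dx": -0.7, "dy": 0, "dz": 0, "wx": 0, "wy": 0, "wz": 0, "hand": 5},
    {"dx": -0.7, "dy": 0, "dz": 0, "wx": 0, "wy": 0, "wz": 0, "hand": 5},
    {"dx": 0, "dy": 0, "dz": 0, "wx": 0, "wy": 0, "wz": 0, "hand": 5}
  ]
}}

```text
clock: 5.95
tool_pos: [0.5248, -0.3758, 0.0962]
tool_rot: [[0.006, 0.178, 0.984], [-0.004, 0.984, -0.178], [-1.0, -0.003, 0.006]]
wrist_force: [0.9, -0.5, -1.6]
opening: 0.0123
```

Run:
```python
from h import *
s=env.get_state();print(s['clock'],s['tool_pos'],s['wrist_force'],s['opening'])
c=imaging.camera_info('wrist')
np.save('w2.npy',c['T']);p=imaging.snapshot('wrist');q=imaging.snapshot('side')
o=np.zeros((384+4,800,3),np.uint8);o[:384,:512]=p[...,::-1];o[:384,520:800]=cv2.resize(q[225:365,230:332,::-1],(280,384),interpolation=3)
cv2.imwrite('pics/w3.png',o)
```

```text
5.95 [ 0.52477121 -0.37578518  0.09622689] [ 0.92199863 -0.5162675  -1.58228236] 0.012271862179407837
```

View pics/w3.png

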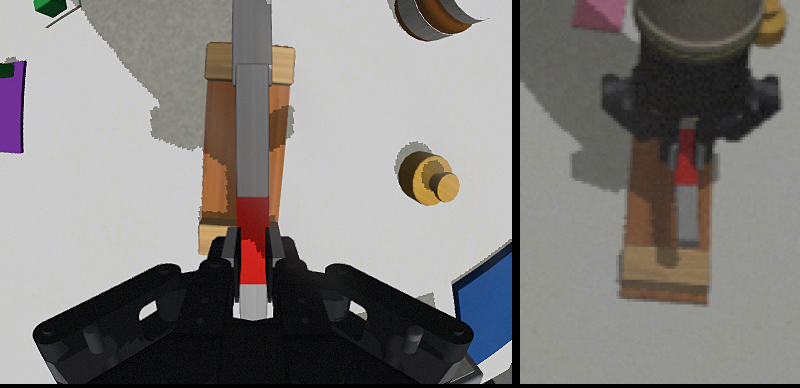

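Run:
```python
from h import *
from scipy.optimize import least_squares as LS
T=np.load('w2.npy');K=imaging.camera_info('wrist')['K'];s=env.get_state()
R0=np.float64(s['tool_rot']);p0=np.float64(s['tool_pos'])
def pf(P):
    q=(P-T[:3,3])@T[:3,:3];r=np.hypot(q[:,0],q[:,1]);th=np.arctan2(r,q[:,2])
    return q[:,:2]/r[:,None]*th[:,None]*K[0,0]+[K[0,2],K[1,2]]
X=np.array([[-5,8,7],[-5,-8,7],[60,8,7],[60,-8,7],[-55,8,7],[-55,-8,7],[-100,8,7],[-100,-8,7]])/1000
U=np.array([(237,197),(271,197),(236,64),(270.5,64),(240,283),(270,283),(241,319),(273,319)])
def pose(v): # tool coords: x=down; bar x along tool y, bar z = -tool x
    y0,h,zz,p,w=v
    bx=np.array([np.sin(p),np.cos(p)*np.cos(w),np.sin(w)]);bx/=np.linalg.norm(bx)   # p>0 toe down
    bz=np.array([-np.cos(p),np.sin(p),0]);by=np.cross(bz,bx)
    return np.array([h,y0,zz]),np.c_[bx,by,bz]
def f(v,i=slice(None)):
    o,B=pose(v);return (pf((o+X[i]@B.T)@R0.T+p0)-U[i]).ravel()
for i in (slice(0,4),slice(None)):
    r=LS(lambda v:f(v,i),[.03,-.02,0,0,0]);print('y0,h,z mm',r.x[:3]*1000,'pitch,yaw deg',np.degrees(r.x[3:]),np.round(f(r.x),1))
```

```text
y0,h,z mm [ 30.94534124 -22.80374507   0.96536472] pitch,yaw deg [ 9.01061256 -0.20176706] [ 0.3  0.2 -0.3  0.   0.8 -0.1 -0.7 -0.2 -1.1 10.1 -0.1  9.9 -0.3 41.5
 -4.5 41.2]
y0,h,z mm [ 30.80082265 -21.83534492   1.27346812] pitch,yaw deg [-11.65550338  -0.79460326] [ 1.3  3.9 -0.   3.4 -2.3 -0.5  1.5 -1.   1.8 -6.8 -0.7 -7.2  3.3  4.3
 -5.1  3.9]
```

Run:
```python
from h import *
s=env.get_state();R=np.float64(s['tool_rot']);p=np.float64(s['tool_pos']);c=imaging.camera_info('side')
K,T=c['K'],c['T']
q=imaging.snapshot('side');q=q[...,::-1]
cv2.imwrite('pics/side1.png',q)
for u,v in [(291.2,314.3),(290.7,292.4),(290.7,270)]:
    d=T[:3,:3]@[(u-K[0,2])/K[0,0],(v-K[1,2])/K[1,1],1];n=R[:,2]
    t=((p-T[:3,3])@n)/(d@n);P=T[:3,3]+t*d;print('tool y mm',(P-p)@R[:,1]*1000,'z',P[2]*1000)
# predicted side pixels for pitch options
for pit in(-12,-6,0,6,9):
    a=np.radians(pit);o=p+R[:,1]*.0-R[:,0]*.0187
    bx=R[:,1]*np.cos(a)+R[:,0]*np.sin(a);bz=-R[:,0]*np.cos(a)+R[:,1]*np.sin(a)
    P=[o+bx*(x+31)/1000+bz*z/1000 for x,z in((-100,7),(-100,-7),(-55,7),(-5,7),(60,7),(100,0))]
    print(pit,np.round(proj(P,c),1)[:,1])
h=cv2.cvtColor(q,cv2.COLOR_BGR2HSV)
print([(v,tuple(int(x) for x in h[v,290]),tuple(int(x) for x in h[v,292])) for v in range(264,322,2)])
```

```text
tool y mm -87.29568363052344 z 142.93329402282885
tool y mm -43.72633002496572 z 149.9759199674019
tool y mm -6.827469188296985 z 173.63442562408983
-12 [315.1 316.9 293.3 270.2 241.8 226.4]
-6 [313.6 316.1 292.6 270.4 243.4 229.3]
0 [311.7 315.  291.7 270.7 245.4 232.6]
6 [309.5 313.5 290.7 271.2 247.8 236.4]
9 [308.3 312.6 290.2 271.5 249.1 238.4]
[(264, (90, 8, 33), (90, 8, 34)), (266, (0, 8, 34), (30, 22, 35)), (268, (150, 4, 57), (5, 25, 62)), (270, (105, 7, 74), (0, 4, 65)), (272, (2, 132, 85), (5, 133, 75)), (274, (179, 168, 85), (2, 147, 73)), (276, (1, 153, 85), (2, 131, 70)), (278, (3, 166, 86), (1, 137, 67)), (280, (0, 163, 83), (4, 148, 67)), (282, (2, 170, 117), (3, 144, 69)), (284, (2, 189, 128), (2, 148, 79)), (286, (0, 178, 132), (2, 174, 117)), (288, (1, 180, 132), (0, 181, 131)), (290, (2, 182, 133), (1, 182, 133)), (292, (1, 113, 124), (2, 118, 123)), (294, (90, 4, 115), (135, 4, 114)), (296, (120, 7, 114), (75, 5, 110)), (298, (90, 5, 113), (45, 5, 113)), (300, (15, 5, 113), (0, 0, 110)), (302, (143, 9, 115), (165, 5, 112)), (304, (0, 2, 113), (0, 2, 111)), (306, (150, 2, 114), (60, 2, 111)), (308, (0, 2, 116), (0, 0, 112)), (310, (60, 2, 116), (30, 2, 113)), (312, (150, 3, 99), (0, 0, 98)), (314, (20, 10, 73), (168, 17, 77)), (316, (18, 94, 146), (18, 104, 142)), (318, (17, 102, 137), (18, 103, 136)), (320, (17, 101, 137), (17, 102, 138))]
```

Run:
```python
from h import *
s=env.get_state();print(s['clock'],s['tool_pos'],s['wrist_force'],s['wrist_torque'],s['opening'])
d=plane([(0,0)],imaging.camera_info('side'),0)
# galv: discs triangulation
A=imaging.camera_info('scene');B=imaging.camera_info('side')
def tri(a,b):
    D=[];O=[]
    for c,u in((A,a),(B,b)):
        K,T=c['K'],c['T'];v=T[:3,:3]@[(u[0]-K[0,2])/K[0,0],(u[1]-K[1,2])/K[1,1],1];D.append(v/np.linalg.norm(v));O.append(T[:3,3])
    M=sum(np.eye(3)-np.outer(d,d) for d in D);return np.linalg.solve(M,sum((np.eye(3)-np.outer(d,d))@o for d,o in zip(D,O)))
print('red',tri((325.5,206.3),(251.,128.2)))
print('green disc',tri((324.6,233),(281.1,125.1)))
# composite crop px -> native: scene (x/2.857+110, y/2.86+165); side (x/2.1625+170,(y-287)/2.159+60)
sc=lambda x,y:(x/2.857+110,y/2.86+165); sd=lambda x,y:(x/2.1625+170,(y-287)/2.159+60)
for n,a,b in(('red',(618,120),(176,434)),('grn',(614,194),(241,426)),('knob top',(434,69),(166,550)),('plate corner -x-y',(580,235),(274,443)),('plate c2',(606,84),(137,453))):
    print(n,np.round(tri(sc(*a),sd(*b)),4))
```

```text
6.1 [ 0.52323434 -0.37328919  0.09058612] [-0.32897644  0.13231734 -4.17412471] [-0.05139945  0.0234132   0.04403534] 0.012735578051607044
red [0.52787956 0.18271981 0.05401739]
green disc [0.61815581 0.1871069  0.04973534]
red [0.5291 0.185  0.0526]
grn [0.6192 0.1877 0.052 ]
knob top [ 0.4853 -0.0088  0.0382]
plate corner -x-y [0.6608 0.161  0.0376]
plate c2 [0.4735 0.1703 0.0393]
```

{"method": "apply_moves", "body": {
  "commands": [
    {"dx": -0.7, "dy": 0, "dz": 0, "wx": -0.7, "wy": 0, "wz": 0, "hand": 5},
    {"dx": -0.7, "dy": 0, "dz": 0, "wx": -0.7, "wy": 0, "wz": 0, "hand": 5},
    {"dx": -0.3, "dy": 0.8, "dz": 0.09, "wx": 0, "wy": 0, "wz": 0, "hand": 5},
    {"dx": -0.3, "dy": 0.8, "dz": 0.09, "wx": 0, "wy": 0, "wz": 0, "hand": 5},
    {"dx": 0, "dy": 0.8, "dz": 0.09, "wx": 0, "wy": 0, "wz": 0, "hand": 5},
    {"dx": 0, "dy": 0.8, "dz": 0.09, "wx": 0, "wy": 0, "wz": 0, "hand": 5},
    {"dx": 0, "dy": 0.8, "dz": 0.09, "wx": 0, "wy": 0, "wz": 0, "hand": 5},
    {"dx": 0, "dy": 0.8, "dz": 0.09, "wx": 0, "wy": 0, "wz": 0, "hand": 5},
    {"dx": 0, "dy": 0.8, "dz": 0.09, "wx": 0, "wy": 0, "wz": 0, "hand": 5},
    {"dx": 0, "dy": 0.8, "dz": 0.09, "wx": 0, "wy": 0, "wz": 0, "hand": 5}
  ]
}}

```text
clock: 6.93
tool_pos: [0.5549, -0.1814, 0.1491]
tool_rot: [[-0.002, 0.057, 0.998], [0.001, 0.998, -0.057], [-1.0, 0.0, -0.002]]
wrist_force: [-0.0, -0.1, -2.5]
opening: 0.0124
```

{"method": "apply_moves", "body": {
  "commands": [
    {"dx": 0, "dy": 0.8, "dz": 0.09, "wx": 0, "wy": 0, "wz": 0, "hand": 5},
    {"dx": 0, "dy": 0.8, "dz": 0.09, "wx": 0, "wy": 0, "wz": 0, "hand": 5},
    {"dx": 0, "dy": 0.8, "dz": 0.09, "wx": 0, "wy": 0, "wz": 0, "hand": 5},
    {"dx": 0, "dy": 0.8, "dz": 0.09, "wx": 0, "wy": 0, "wz": 0, "hand": 5},
    {"dx": 0, "dy": 0.7, "dz": 0.09, "wx": 0, "wy": 0, "wz": 0, "hand": 5},
    {"dx": 0, "dy": 0.5, "dz": 0.09, "wx": 0, "wy": 0, "wz": 0, "hand": 5},
    {"dx": 0, "dy": 0.4, "dz": 0.09, "wx": 0, "wy": 0, "wz": 0, "hand": 5},
    {"dx": 0, "dy": 0, "dz": 0, "wx": 0, "wy": 0, "wz": 0, "hand": 5},
    {"dx": 0, "dy": 0, "dz": 0, "wx": 0, "wy": 0, "wz": 0, "hand": 5}
  ]
}}

```text
clock: 7.68
tool_pos: [0.5823, -0.0403, 0.1497]
tool_rot: [[-0.001, 0.056, 0.998], [-0.001, 0.998, -0.056], [-1.0, -0.001, -0.001]]
wrist_force: [-0.4, -0.0, -3.5]
opening: 0.0123
```

{"method": "apply_moves", "body": {
  "commands": [
    {"dx": 0, "dy": 0, "dz": 0, "wx": 0, "wy": 0, "wz": -0.75, "hand": 5},
    {"dx": 0, "dy": 0, "dz": 0, "wx": 0, "wy": 0, "wz": -0.75, "hand": 5},
    {"dx": 0, "dy": 0, "dz": 0, "wx": 0, "wy": 0, "wz": -0.75, "hand": 5},
    {"dx": 0, "dy": 0, "dz": 0, "wx": 0, "wy": 0, "wz": -0.75, "hand": 5},
    {"dx": 0.55, "dy": 0.38, "dz": 0.03, "wx": 0, "wy": 0, "wz": 0, "hand": 5},
    {"dx": 0.55, "dy": 0.38, "dz": 0.03, "wx": 0, "wy": 0, "wz": 0, "hand": 5},
    {"dx": 0.55, "dy": 0.38, "dz": 0.03, "wx": 0, "wy": 0, "wz": 0, "hand": 5},
    {"dx": 0.55, "dy": 0.38, "dz": 0.03, "wx": 0, "wy": 0, "wz": 0, "hand": 5},
    {"dx": 0, "dy": 0, "dz": 0, "wx": 0, "wy": 0, "wz": 0, "hand": 5},
    {"dx": 0, "dy": 0, "dz": 0, "wx": 0, "wy": 0, "wz": 0, "hand": 5}
  ]
}}

```text
clock: 8.52
tool_pos: [0.587, -0.0152, 0.0745]
tool_rot: [[-0.017, 0.056, 0.998], [-0.26, 0.964, -0.058], [-0.966, -0.26, -0.002]]
wrist_force: [1.0, -0.4, -3.4]
opening: 0.0122
```

Run:
```python
from h import *
s=env.get_state();print(s['clock'],s['tool_pos'],s['wrist_force'],s['opening'],np.round(s['tool_rot'],3).tolist())
np.save('w3.npy',imaging.camera_info('wrist')['T']);p=imaging.snapshot('wrist');q=imaging.snapshot('side');r=imaging.snapshot('scene')
for n,i in(('wa',p),('sa',q),('ca',r)):cv2.imwrite(f'pics/{n}.png',i[...,::-1])
o=np.zeros((600,800,3),np.uint8);o[:300,:400]=cv2.resize(p[...,::-1],(400,300),interpolation=3)
o[:300,400:]=cv2.resize(r[185:260,230:330,::-1],(400,300),interpolation=3)
o[300:,:400]=cv2.resize(q[110:200,230:350,::-1],(400,300),interpolation=3)
o[300:,400:]=cv2.resize(p[0:210,116:396,::-1],(400,300),interpolation=3)
cv2.imwrite('pics/p7.png',o)
```

```text
8.5167 [ 0.58698902 -0.01521014  0.07452917] [ 0.97120385 -0.38006233 -3.42078799] 0.0121569981230826 [[-0.017, 0.056, 0.998], [-0.26, 0.964, -0.058], [-0.966, -0.26, -0.002]]
```

View pics/p7.png

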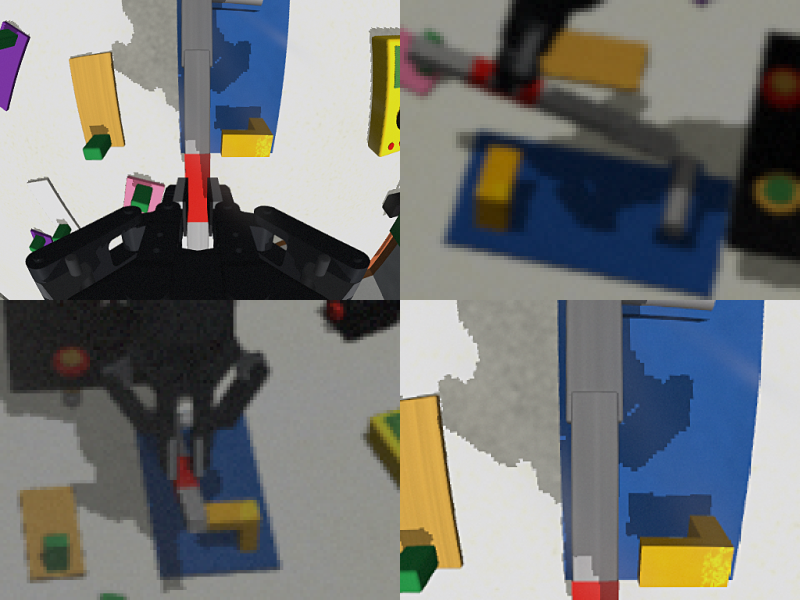

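```bash
python3 - <<'E'
from h import *
s=env.get_state();R=np.float64(s['tool_rot']);p=np.float64(s['tool_pos']);c=imaging.camera_info('scene')
# predicted pixels of the bar, tool-fixed model (pitch rel)
X=[(100,-7),(100,0),(60,7),(-5,7),(-55,7),(-100,7),(-100,-7)]
for h in(.016,.019):
  for pit in(-6,-3,0,3,6):
    a=np.radians(pit);g=p-R[:,0]*h
    bx=R[:,1]*np.cos(a)+R[:,0]*np.sin(a);bz=-R[:,0]*np.cos(a)+R[:,1]*np.sin(a)
    P=[g+R[:,2]*.001+bx*(x+31)/1000+bz*z/1000 for x,z in X]
    uv=proj(P,c);print(h,pit,((uv-[230,185])*4+[400,0]).round().astype(int).tolist())
E
python3 - <<'E'
import cv2,numpy as np
i=cv2.imread('pics/ca.png')[190:250,225:320];cv2.imwrite('pics/ca8.png',cv2.resize(i,(800,505),interpolation=3))
E
```

```text
0.016 -6 [[679, 142], [681, 136], [627, 114], [536, 88], [466, 67], [403, 49], [401, 61]]
0.016 -3 [[676, 147], [679, 142], [626, 118], [536, 89], [467, 66], [404, 46], [401, 58]]
0.016 0 [[672, 152], [676, 147], [625, 122], [536, 90], [468, 65], [406, 43], [402, 54]]
0.016 3 [[668, 157], [672, 152], [623, 126], [536, 91], [469, 65], [408, 40], [402, 51]]
0.016 6 [[664, 162], [668, 157], [621, 130], [536, 93], [470, 64], [410, 38], [403, 48]]
0.019 -6 [[680, 140], [683, 134], [629, 112], [537, 85], [467, 65], [404, 46], [402, 58]]
0.019 -3 [[677, 145], [680, 140], [628, 116], [538, 87], [468, 64], [405, 43], [402, 55]]
0.019 0 [[674, 150], [677, 145], [626, 120], [538, 88], [469, 63], [407, 41], [402, 52]]
0.019 3 [[670, 155], [674, 150], [624, 124], [537, 89], [470, 62], [409, 38], [403, 49]]
0.019 6 [[665, 160], [670, 155], [622, 127], [537, 90], [471, 61], [411, 35], [404, 46]]
```

View pics/ca8.png

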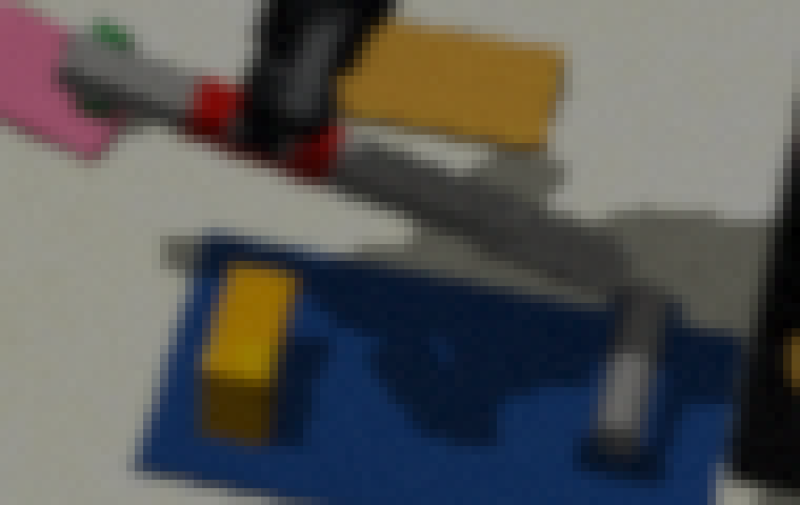

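Run:
```python
from h import *
from scipy.optimize import least_squares as LS
c=imaging.camera_info('scene')
P=np.array([(14,-136,42.5),(14,-114,42.5),(58,-114,42.5),(58,-136,42.5),(42,0,18),(-25,-155,4),(75,-155,4)])/1000
U=np.array([(228,265),(300,268),(275,378),(203,372),(615,452),(203,232),(138,468)])/8.42+[225,190]
def f(v):
    x,y,t=v;C,S=np.cos(t),np.sin(t);W=np.c_[x+C*P[:,0]-S*P[:,1],y+S*P[:,0]+C*P[:,1],P[:,2]];return (proj(W,c)-U).ravel()
print(np.round(f([.6012,.1214,-.06]),1))
r=LS(f,[.6012,.1214,-.06],loss='soft_l1');print(r.x,np.round(f(r.x),1))
```

```text
[-0.1 -0.4 -1.   0.8 -1.7  0.4 -0.9 -0.4 -0.7  0.1 -0.3 -0.5 -1.1 -0.5]
[ 0.59896225  0.12322315 -0.04180518] [ 0.6 -0.2 -0.3  0.9 -0.7  0.5  0.1 -0.2  0.3 -0.5  0.1 -0.2 -0.1 -0.1]
```

{"method": "apply_moves", "body": {
  "commands": [
    {"dx": 0, "dy": 0.4, "dz": 0, "wx": 0, "wy": 0, "wz": 0, "hand": 5},
    {"dx": 0, "dy": 0.4, "dz": 0, "wx": 0, "wy": 0, "wz": 0, "hand": 5},
    {"dx": 0.12, "dy": 0.1, "dz": 0, "wx": 0, "wy": 0, "wz": 0, "hand": 5},
    {"dx": 0.1, "dy": 0, "dz": 0, "wx": 0, "wy": 0, "wz": 0, "hand": 5},
    {"dx": 0, "dy": 0, "dz": 0, "wx": 0, "wy": 0, "wz": 0, "hand": 5},
    {"dx": 0, "dy": 0, "dz": 0, "wx": 0, "wy": 0, "wz": 0, "hand": 5}
  ]
}}

```text
clock: 9.17
tool_pos: [0.5889, 0.0102, 0.0613]
tool_rot: [[-0.015, 0.055, 0.998], [-0.259, 0.964, -0.057], [-0.966, -0.26, -0.001]]
wrist_force: [-0.4, 0.1, -3.2]
opening: 0.0125
```

{"method": "apply_moves", "body": {
  "commands": [
    {"dx": 0.08, "dy": 0, "dz": 0, "wx": 0, "wy": 0, "wz": 0, "hand": 5},
    {"dx": 0, "dy": 0, "dz": 0, "wx": 0, "wy": 0, "wz": 0, "hand": 5},
    {"dx": 0, "dy": 0, "dz": 0, "wx": 0, "wy": 0, "wz": 0, "hand": 5}
  ]
}}

```text
clock: 9.42
tool_pos: [0.589, 0.0096, 0.0591]
tool_rot: [[-0.015, 0.056, 0.998], [-0.259, 0.964, -0.058], [-0.966, -0.259, -0.0]]
wrist_force: [-0.2, -0.3, -2.8]
opening: 0.0125
```

{"method": "apply_moves", "body": {
  "commands": [
    {"dx": 0.05, "dy": 0, "dz": 0, "wx": 0, "wy": 0, "wz": 0, "hand": 5},
    {"dx": 0, "dy": 0, "dz": 0, "wx": 0, "wy": 0, "wz": 0, "hand": 5},
    {"dx": 0, "dy": 0, "dz": 0, "wx": 0, "wy": 0, "wz": 0, "hand": 5}
  ]
}}

```text
clock: 9.67
tool_pos: [0.5891, 0.0096, 0.0577]
tool_rot: [[-0.015, 0.055, 0.998], [-0.258, 0.964, -0.057], [-0.966, -0.259, -0.0]]
wrist_force: [0.4, -0.9, -2.4]
opening: 0.0121
```

{"method": "apply_moves", "body": {
  "commands": [
    {"dx": 0.05, "dy": 0, "dz": 0, "wx": 0, "wy": 0, "wz": 0, "hand": 5},
    {"dx": 0, "dy": 0, "dz": 0, "wx": 0, "wy": 0, "wz": 0, "hand": 5},
    {"dx": 0, "dy": 0, "dz": 0, "wx": 0, "wy": 0, "wz": 0, "hand": 5}
  ]
}}

```text
clock: 9.92
tool_pos: [0.5891, 0.0093, 0.0562]
tool_rot: [[-0.015, 0.055, 0.998], [-0.258, 0.964, -0.057], [-0.966, -0.259, -0.0]]
wrist_force: [0.3, 0.6, -2.7]
opening: 0.0121
```

{"method": "apply_moves", "body": {
  "commands": [
    {"dx": 0.05, "dy": 0, "dz": 0, "wx": 0, "wy": 0, "wz": 0, "hand": 5},
    {"dx": 0, "dy": 0, "dz": 0, "wx": 0, "wy": 0, "wz": 0, "hand": 5},
    {"dx": 0, "dy": 0, "dz": 0, "wx": 0, "wy": 0, "wz": 0, "hand": 5}
  ]
}}

```text
clock: 10.17
tool_pos: [0.5891, 0.0089, 0.0548]
tool_rot: [[-0.015, 0.055, 0.998], [-0.258, 0.964, -0.057], [-0.966, -0.259, -0.0]]
wrist_force: [-0.2, 0.0, -1.9]
opening: 0.0121
```

{"method": "apply_moves", "body": {
  "commands": [
    {"dx": 0.05, "dy": 0, "dz": 0, "wx": 0, "wy": 0, "wz": 0, "hand": 5},
    {"dx": 0, "dy": 0, "dz": 0, "wx": 0, "wy": 0, "wz": 0, "hand": 5},
    {"dx": 0, "dy": 0, "dz": 0, "wx": 0, "wy": 0, "wz": 0, "hand": 5}
  ]
}}

```text
clock: 10.42
tool_pos: [0.5891, 0.0085, 0.0533]
tool_rot: [[-0.015, 0.055, 0.998], [-0.258, 0.964, -0.057], [-0.966, -0.259, -0.0]]
wrist_force: [-0.3, 0.7, -1.9]
opening: 0.0125
```

{"method": "apply_moves", "body": {
  "commands": [
    {"dx": 0.05, "dy": 0, "dz": 0, "wx": 0, "wy": 0, "wz": 0, "hand": 5},
    {"dx": 0, "dy": 0, "dz": 0, "wx": 0, "wy": 0, "wz": 0, "hand": 5},
    {"dx": 0, "dy": 0, "dz": 0, "wx": 0, "wy": 0, "wz": 0, "hand": 5}
  ]
}}

```text
clock: 10.67
tool_pos: [0.589, 0.008, 0.0519]
tool_rot: [[-0.015, 0.055, 0.998], [-0.259, 0.964, -0.057], [-0.966, -0.259, -0.0]]
wrist_force: [0.2, -0.1, -0.7]
opening: 0.0126
```

Run:
```python
from h import *
s=env.get_state();print(s['clock'],s['tool_pos'],s['wrist_force'],s['wrist_torque'])
p=imaging.snapshot('wrist');q=imaging.snapshot('side');r=imaging.snapshot('scene')
cv2.imwrite('pics/sb.png',q[...,::-1]);cv2.imwrite('pics/cb.png',r[...,::-1])
o=np.zeros((600,800,3),np.uint8)
o[:400,:]=cv2.resize(r[192:247,230:340,::-1],(800,400),interpolation=3)
o[400:,:267]=cv2.resize(p[0:210,116:396,::-1],(267,200),interpolation=3)
o[400:,270:537]=cv2.resize(q[110:200,230:350,::-1],(267,200),interpolation=3)
cv2.imwrite('pics/p9.png',o)
c=imaging.camera_info('scene');R=np.float64(s['tool_rot']);p=np.float64(s['tool_pos'])
X=[(100,-7),(100,0),(60,7),(-5,7),(-55,7),(-100,7),(-100,-7)];h=.019
for pit in(-6,-3,0,3):
    a=np.radians(pit);g=p-R[:,0]*h
    bx=R[:,1]*np.cos(a)+R[:,0]*np.sin(a);bz=-R[:,0]*np.cos(a)+R[:,1]*np.sin(a)
    uv=proj([g+R[:,2]*.001+bx*(x+31)/1000+bz*z/1000 for x,z in X],c);print(pit,((uv-[230,192])*7.273).round().astype(int).tolist())
```

```text
10.6667 [0.58903697 0.00801625 0.051871  ] [ 0.2161758  -0.08637721 -0.71666383] [ 0.39481102 -0.02851883  0.02635475]
-6 [[566, 251], [570, 241], [473, 201], [309, 154], [183, 117], [69, 84], [65, 105]]
-3 [[560, 260], [565, 250], [471, 208], [309, 156], [184, 115], [72, 79], [65, 100]]
0 [[553, 269], [559, 260], [468, 215], [309, 158], [186, 114], [75, 74], [66, 94]]
3 [[546, 277], [553, 268], [465, 222], [309, 160], [188, 112], [78, 69], [68, 89]]
```

View pics/p9.png

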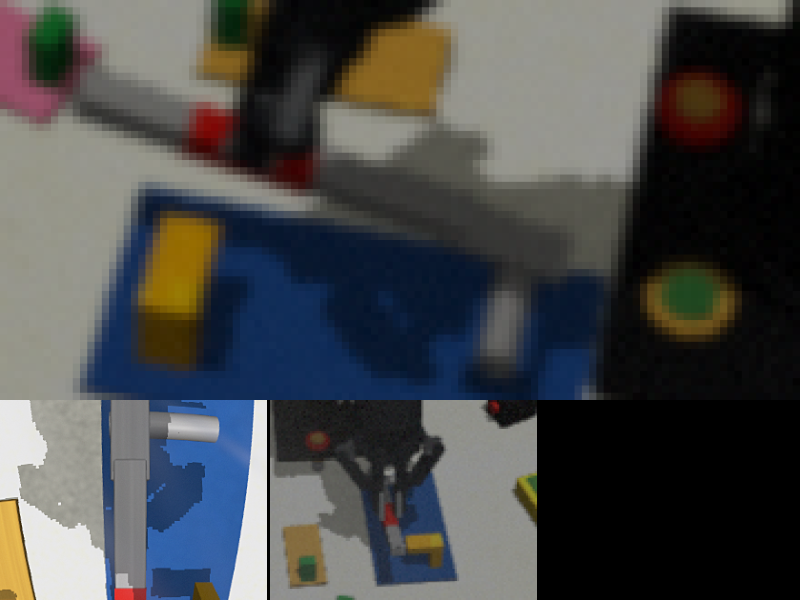

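{"method": "apply_moves", "body": {
  "commands": [
    {"dx": -0.04, "dy": 0, "dz": 0, "wx": 0, "wy": 0, "wz": 0, "hand": 5},
    {"dx": -0.02, "dy": 0.25, "dz": 0, "wx": 0, "wy": 0, "wz": 0, "hand": 5},
    {"dx": -0.02, "dy": 0.25, "dz": 0, "wx": 0, "wy": 0, "wz": 0, "hand": 5},
    {"dx": -0.01, "dy": 0.2, "dz": 0, "wx": 0, "wy": 0, "wz": 0, "hand": 5},
    {"dx": 0, "dy": 0, "dz": 0, "wx": 0, "wy": 0, "wz": 0, "hand": 5},
    {"dx": 0, "dy": 0, "dz": 0, "wx": 0, "wy": 0, "wz": 0, "hand": 5}
  ]
}}

```text
clock: 11.32
tool_pos: [0.5902, 0.0304, 0.0486]
tool_rot: [[-0.015, 0.053, 0.998], [-0.258, 0.964, -0.055], [-0.966, -0.259, -0.001]]
wrist_force: [-0.3, -0.3, -2.6]
opening: 0.0126
```

Run:
```python
from h import *
s=env.get_state();print(s['clock'],s['tool_pos'],s['wrist_force'],s['wrist_torque'])
```

```text
11.3167 [0.59019892 0.03036415 0.0486455 ] [-0.26882787 -0.34328801 -2.58172972] [ 0.56186732 -0.06618109  0.04421959]
```

{"method": "apply_moves", "body": {
  "commands": [
    {"dx": -0.01, "dy": 0.2, "dz": 0, "wx": 0, "wy": 0, "wz": 0, "hand": 5},
    {"dx": -0.01, "dy": 0.15, "dz": 0, "wx": 0, "wy": 0, "wz": 0, "hand": 5},
    {"dx": 0, "dy": 0, "dz": 0, "wx": 0, "wy": 0, "wz": 0, "hand": 5},
    {"dx": 0, "dy": 0, "dz": 0, "wx": 0, "wy": 0, "wz": 0, "hand": 5}
  ]
}}

```text
clock: 11.65
tool_pos: [0.5908, 0.04, 0.0467]
tool_rot: [[-0.015, 0.054, 0.998], [-0.258, 0.964, -0.056], [-0.966, -0.259, -0.0]]
wrist_force: [-0.0, 0.1, -2.6]
opening: 0.0125
```

Run:
```python
from h import *
s=env.get_state();print(s['clock'],s['tool_pos'],s['wrist_force'],s['wrist_torque'])
```

```text
11.65 [0.59079534 0.03995666 0.04674408] [-0.04903991  0.14188005 -2.6187647 ] [ 0.55673277  0.05380444 -0.0034083 ]
```

{"method": "apply_moves", "body": {
  "commands": [
    {"dx": -0.01, "dy": 0.15, "dz": 0, "wx": 0, "wy": 0, "wz": 0, "hand": 5},
    {"dx": -0.01, "dy": 0.15, "dz": 0, "wx": 0, "wy": 0, "wz": 0, "hand": 5},
    {"dx": 0, "dy": 0, "dz": 0, "wx": 0, "wy": 0, "wz": 0, "hand": 5},
    {"dx": 0, "dy": 0, "dz": 0, "wx": 0, "wy": 0, "wz": 0, "hand": 5}
  ]
}}

```text
clock: 11.98
tool_pos: [0.5913, 0.0488, 0.045]
tool_rot: [[-0.015, 0.054, 0.998], [-0.258, 0.964, -0.056], [-0.966, -0.259, -0.0]]
wrist_force: [0.1, 0.5, -3.3]
opening: 0.0125
```

Run:
```python
from h import *
s=env.get_state();print(s['clock'],s['tool_pos'],s['wrist_force'],s['wrist_torque'])
p=imaging.snapshot('wrist');q=imaging.snapshot('side');r=imaging.snapshot('scene')
cv2.imwrite('pics/sc.png',q[...,::-1]);cv2.imwrite('pics/cc.png',r[...,::-1])
a=cv2.imread('pics/scene0.png');
d=cv2.absdiff(a,r[...,::-1].copy())[195:255,312:385].max(2);print(d.mean(),(d>40).sum())
o=np.zeros((600,800,3),np.uint8)
o[:400,:]=cv2.resize(r[192:247,230:340,::-1],(800,400),interpolation=3)
o[400:,:267]=cv2.resize(p[0:210,116:396,::-1],(267,200),interpolation=3)
cv2.imwrite('pics/p10.png',o)
```

```text
11.9833 [0.59129462 0.04883755 0.04496667] [ 0.11516862  0.49115401 -3.3179959 ] [ 0.49987226 -0.01348334  0.00229537]
8.515981735159817 274
```

View pics/p10.png

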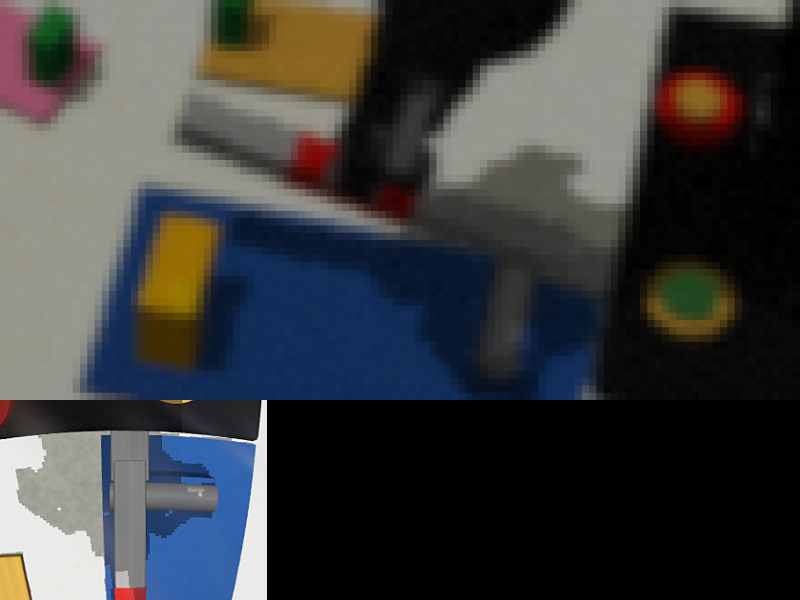

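{"method": "apply_moves", "body": {
  "commands": [
    {"dx": 0, "dy": 0.06, "dz": 0, "wx": 0, "wy": 0, "wz": 0, "hand": 5},
    {"dx": 0.09, "dy": 0, "dz": 0, "wx": 0, "wy": 0, "wz": 0.4, "hand": 5},
    {"dx": 0.09, "dy": 0, "dz": 0, "wx": 0, "wy": 0, "wz": 0.4, "hand": 5},
    {"dx": 0.09, "dy": 0, "dz": 0, "wx": 0, "wy": 0, "wz": 0.4, "hand": 5},
    {"dx": 0.09, "dy": 0, "dz": 0, "wx": 0, "wy": 0, "wz": 0.4, "hand": 5},
    {"dx": 0.09, "dy": 0, "dz": 0, "wx": 0, "wy": 0, "wz": 0.4, "hand": 5},
    {"dx": 0, "dy": 0, "dz": 0, "wx": 0, "wy": 0, "wz": 0, "hand": 5}
  ]
}}

```text
clock: 12.72
tool_pos: [0.5915, 0.0463, 0.0321]
tool_rot: [[-0.004, 0.059, 0.998], [-0.084, 0.995, -0.059], [-0.996, -0.084, 0.001]]
wrist_force: [-0.8, 0.5, 3.4]
opening: 0.0124
```

{"method": "apply_moves", "body": {
  "commands": [
    {"dx": 0.09, "dy": 0, "dz": 0, "wx": 0, "wy": 0, "wz": 0.4, "hand": 5},
    {"dx": 0.09, "dy": 0, "dz": 0, "wx": 0, "wy": 0, "wz": 0.4, "hand": 5},
    {"dx": 0.09, "dy": 0, "dz": 0, "wx": 0, "wy": 0, "wz": 0.4, "hand": 5},
    {"dx": 0.09, "dy": 0, "dz": 0, "wx": 0, "wy": 0, "wz": 0.4, "hand": 5},
    {"dx": 0.09, "dy": 0, "dz": 0, "wx": 0, "wy": 0, "wz": 0.4, "hand": 5},
    {"dx": 0, "dy": 0, "dz": 0, "wx": 0, "wy": 0, "wz": 0, "hand": 5},
    {"dx": 0, "dy": 0, "dz": 0, "wx": 0, "wy": 0, "wz": 0, "hand": 5}
  ]
}}

```text
clock: 13.3
tool_pos: [0.5924, 0.047, 0.0194]
tool_rot: [[0.007, 0.057, 0.998], [0.087, 0.995, -0.057], [-0.996, 0.087, 0.002]]
wrist_force: [-1.5, 0.6, 7.3]
opening: 0.0124
```

```bash
cat > chk.py <<'E'
from h import *
import sys
s=env.get_state();print(s['clock'],np.round(s['tool_pos'],4),np.round(s['wrist_force'],1),np.round(s['wrist_torque'],2))
p=imaging.snapshot('wrist');q=imaging.snapshot('side');r=imaging.snapshot('scene')
t=sys.argv[1]
for n,i in(('w',p),('s',q),('c',r)):cv2.imwrite(f'pics/{n}_{t}.png',i[...,::-1])
def disc(img,lo,hi,box):
    h=cv2.cvtColor(img,cv2.COLOR_RGB2HSV);m=cv2.inRange(h,np.array(lo),np.array(hi))
    if lo[0]==0:m|=cv2.inRange(h,np.array((174,)+lo[1:]),np.array((180,255,255)))
    x0,y0,x1,y1=box;k=np.zeros_like(m);k[y0:y1,x0:x1]=m[y0:y1,x0:x1]
    M=cv2.moments(k,True);return (M['m10']/M['m00'],M['m01']/M['m00'],M['m00']) if M['m00'] else None
for n,img in(('scene',r),('scene0',cv2.imread('pics/scene0.png')[...,::-1].copy())):
    print(n,'red',np.round(disc(img,(0,110,50),(6,255,255),(316,195,340,218)),1),'grn',np.round(disc(img,(40,60,30),(85,255,255),(312,222,336,242)),1))
E
python3 chk.py a
```

```text
13.3 [0.5924 0.047  0.0194] [-1.5  0.6  7.3] [0.14 0.21 0.12]
scene red [326.8 205.7  46. ] grn [324.8 230.6  29. ]
scene0 red [325.2 206.9  59. ] grn [324.4 232.2  30. ]
```

{"method": "apply_moves", "body": {
  "commands": [
    {"dx": 0.09, "dy": 0, "dz": 0, "wx": 0, "wy": 0, "wz": 0.4, "hand": 5},
    {"dx": 0.09, "dy": 0, "dz": 0, "wx": 0, "wy": 0, "wz": 0.4, "hand": 5},
    {"dx": 0, "dy": 0, "dz": 0, "wx": 0, "wy": 0, "wz": 0, "hand": 5},
    {"dx": 0, "dy": 0, "dz": 0, "wx": 0, "wy": 0, "wz": 0, "hand": 5}
  ]
}}

```text
clock: 13.78
tool_pos: [0.5925, 0.0468, 0.014]
tool_rot: [[0.011, 0.057, 0.998], [0.155, 0.986, -0.058], [-0.988, 0.156, 0.002]]
wrist_force: [-0.5, -0.0, 7.6]
opening: 0.0123
```

```bash
python3 chk.py b
python3 - <<'E'
from h import *
a=cv2.imread('pics/s_b.png')[140:200,270:320];b=cv2.imread('pics/c_b.png')[200:240,245:305]
c=cv2.imread('pics/w_b.png')
o=np.zeros((600,800,3),np.uint8);o[:,:500]=cv2.resize(a,(500,600),interpolation=3)
o[:200,500:]=cv2.resize(b,(300,200),interpolation=3);o[200:425,500:]=cv2.resize(c,(300,225),interpolation=3)
cv2.imwrite('pics/p11.png',o)
E
```

```text
13.7833 [0.5925 0.0468 0.014 ] [-0.5 -0.   7.6] [-0.21  0.14  0.13]
scene red [326.9 204.   66. ] grn [325.2 229.8  30. ]
scene0 red [325.2 206.9  59. ] grn [324.4 232.2  30. ]
```

View pics/p11.png

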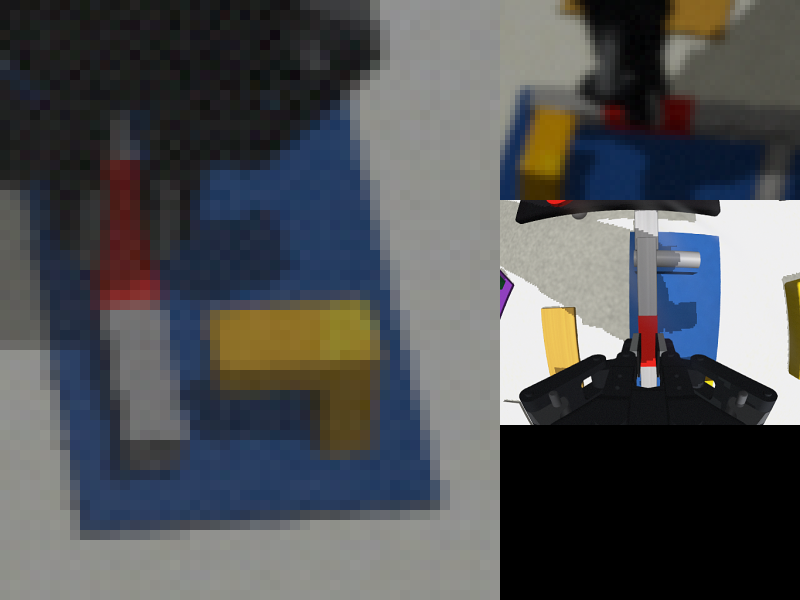

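Run:
```python
from h import *
s=env.get_state();R=np.float64(s['tool_rot']);p=np.float64(s['tool_pos'])+.001*R[:,2];c=imaging.camera_info('side');K,T=c['K'],c['T']
O=np.array([.6005,.122,0]);ey=np.array([.053,.9986,0]);ex=np.array([.9986,-.053,0])
def hit(u,v,n,p):
    d=T[:3,:3]@[(u-K[0,2])/K[0,0],(v-K[1,2])/K[1,1],1];P=T[:3,3]+((p-T[:3,3])@n)/(d@n)*d-O
    return np.round(np.array([P@ex,P@ey,P[2]])*1000,1)
for uv in((285.5,184.),(285,187),(283,170.3)):print('stand',hit(*uv,R[:,2],p))
# hook arm underside front face -y edge reference: arm at y=-136 plane: rows 360 (top edge) & 388 (bottom), at x col 265
n=ey
for uv in((296.5,140+36.2),(296.5,140+38.8)):print('hook face',hit(*uv,n,O-.136*ey))
# handle end via y: plane end at dist; bar end face at y=-145
for uv in((285.5,184.),(285,187)):print('end@-143',hit(*uv,n,O-.143*ey))
for h in(.013,.016,.019):
    g=p-R[:,0]*h-O;print(h,'bar centre at grip',g@ey*1000,g[2]*1000,'slope to fulcrum',(41.2-g[2]*1000)/(-g@ey*1000))
```

```text
stand [  -3.4 -153.8   32.7]
stand [  -3.3 -149.1   15.1]
stand [  -3.2 -105.3   35.3]
hook face [  29.1 -136.    40.5]
hook face [  29.7 -136.    29.9]
end@-143 [  -1.2 -143.    20.4]
end@-143 [  -2.1 -143.     8.1]
0.013 bar centre at grip -77.52532113901707 26.801243004111058 slope to fulcrum 0.18572973042019836
0.016 bar centre at grip -77.99021201163991 29.76499230071129 slope to fulcrum 0.14662106185301887
0.019 bar centre at grip -78.45510288426279 32.728741597311526 slope to fulcrum 0.1079758752618718
```

{"method": "apply_moves", "body": {
  "commands": [
    {"dx": 0, "dy": 0, "dz": 0.074, "wx": -0.21, "wy": 0, "wz": 0, "hand": 5},
    {"dx": 0, "dy": 0, "dz": 0.074, "wx": -0.21, "wy": 0, "wz": 0, "hand": 5},
    {"dx": 0, "dy": 0, "dz": 0.074, "wx": -0.21, "wy": 0, "wz": 0, "hand": 5},
    {"dx": 0, "dy": 0, "dz": 0.074, "wx": -0.21, "wy": 0, "wz": 0, "hand": 5},
    {"dx": 0, "dy": 0, "dz": 0.074, "wx": -0.21, "wy": 0, "wz": 0, "hand": 5},
    {"dx": 0, "dy": 0, "dz": 0, "wx": 0, "wy": 0, "wz": 0, "hand": 5}
  ]
}}

```text
clock: 14.43
tool_pos: [0.6023, 0.0463, 0.0131]
tool_rot: [[0.008, -0.036, 0.999], [0.154, 0.987, 0.035], [-0.988, 0.154, 0.014]]
wrist_force: [-3.2, -2.2, 4.5]
opening: 0.0128
```

{"method": "apply_moves", "body": {
  "commands": [
    {"dx": 0, "dy": 0, "dz": 0.074, "wx": -0.21, "wy": 0, "wz": 0, "hand": 5},
    {"dx": 0, "dy": 0, "dz": 0.074, "wx": -0.21, "wy": 0, "wz": 0, "hand": 5},
    {"dx": 0, "dy": 0, "dz": 0.074, "wx": -0.21, "wy": 0, "wz": 0, "hand": 5},
    {"dx": 0, "dy": 0, "dz": 0.074, "wx": -0.21, "wy": 0, "wz": 0, "hand": 5},
    {"dx": 0, "dy": 0, "dz": 0.074, "wx": -0.21, "wy": 0, "wz": 0, "hand": 5},
    {"dx": 0, "dy": 0, "dz": 0, "wx": 0, "wy": 0, "wz": 0, "hand": 5}
  ]
}}

```text
clock: 14.93
tool_pos: [0.6132, 0.0469, 0.0132]
tool_rot: [[0.008, -0.127, 0.992], [0.154, 0.98, 0.125], [-0.988, 0.152, 0.027]]
wrist_force: [-4.4, -3.0, 4.7]
opening: 0.0124
```

```bash
python3 chk.py c
python3 - <<'E'
from h import *
s=env.get_state();R=np.float64(s['tool_rot']);p=np.float64(s['tool_pos'])+.001*R[:,2];O=np.array([.6005,.122,0]);ey=np.array([.053,.9986,0]);ex=np.array([.9986,-.053,0])
y=R[:,1];k=((O-.125*ey-p)@ey)/(y@ey);print(np.round(R,3).tolist(),'bar x at hook',(p+k*y-O)@ex)
h=cv2.cvtColor(cv2.imread('pics/s_c.png'),cv2.COLOR_BGR2HSV)
for v in range(170,192,1):print(v,' '.join('%3d/%3d/%3d'%tuple(h[v,u]) for u in range(280,310,3)))
E
```

```text
14.9333 [0.6132 0.0469 0.0132] [-4.4 -3.   4.7] [-0.62  0.91  0.37]
scene red [327.5 203.5  56. ] grn [324.5 228.6  28. ]
scene0 red [325.2 206.9  59. ] grn [324.4 232.2  30. ]
[[0.008, -0.126, 0.992], [0.154, 0.98, 0.123], [-0.988, 0.152, 0.027]] bar x at hook 0.02681337767639242
170 111/107/ 67 111/133/ 65 107/156/ 59 177/ 86/ 83  17/ 30/119 174/ 12/108  23/ 37/ 89  23/115/100  25/154/121 108/ 76/ 87
171 110/110/ 67 111/104/ 66 108/138/ 63   6/ 22/ 57  22/163/138  21/186/145  21/183/145  21/187/146  26/179/145  75/ 18/ 83
172 110/131/ 66 111/116/ 64 110/120/ 64   4/ 49/ 42  22/190/142  21/185/145  21/186/145  22/183/148  25/185/146  36/ 68/102
173 111/127/ 76 109/126/ 75 110/126/ 69 103/ 57/ 54  22/189/143  21/186/145  21/183/146  21/188/145  24/182/146  24/102/112
174 109/149/101 109/148/ 98 109/146/ 89 110/ 91/ 59  21/184/144  21/180/146  21/180/146  22/195/144  26/182/147  22/125/120
175 108/149/ 99 109/137/104 108/144/ 99 109/121/ 61  21/186/141  21/184/147  21/181/142  21/194/138  24/179/140  23/140/120
176 109/138/100 108/159/ 98 109/155/ 99 110/120/ 68  21/182/125  21/181/13
[... 1209 characters left out ...]
/147/ 99 110/144/ 99 109/122/ 75 108/151/ 98 109/152/ 99 110/144/ 99 109/142/ 97
187 109/135/100 110/149/ 96 110/148/ 98 109/143/ 98 108/156/ 93 108/155/ 97 110/148/100 108/150/ 97 110/152/ 97 109/147/ 97
188 109/144/ 99 110/144/ 99 110/138/ 98 109/142/ 99 108/151/ 96 108/144/101 109/151/ 98 110/142/ 99 110/145/ 97 109/150/100
189 109/142/ 99 109/142/ 99 110/134/ 99 109/141/ 98 110/141/101 108/146/ 98 108/158/ 97 107/164/ 95 109/151/ 96 108/156/ 95
190 108/145/ 97 110/142/ 97 109/142/ 99 109/152/ 97 109/139/ 97 107/146/ 94 108/157/ 94 108/145/ 93 109/138/ 94 108/104/ 88
191 110/135/100 107/137/ 95 109/131/ 97 110/138/ 94 110/132/ 89 110/ 96/ 85 111/ 88/ 81 107/ 21/ 84 105/ 28/ 92  99/ 23/112
```

{"method": "apply_moves", "body": {
  "commands": [
    {"dx": -0.03, "dy": 0, "dz": 0, "wx": 0, "wy": 0, "wz": -0.13, "hand": 5},
    {"dx": -0.03, "dy": 0, "dz": 0, "wx": 0, "wy": 0, "wz": -0.13, "hand": 5},
    {"dx": -0.03, "dy": 0, "dz": 0, "wx": 0, "wy": 0, "wz": -0.13, "hand": 5},
    {"dx": -0.03, "dy": 0, "dz": 0, "wx": 0, "wy": 0, "wz": -0.13, "hand": 5},
    {"dx": 0, "dy": 0, "dz": 0, "wx": 0, "wy": 0, "wz": 0, "hand": 5},
    {"dx": 0, "dy": 0, "dz": 0, "wx": 0, "wy": 0, "wz": 0, "hand": 5}
  ]
}}

```text
clock: 15.58
tool_pos: [0.6131, 0.046, 0.0153]
tool_rot: [[0.014, -0.125, 0.992], [0.107, 0.987, 0.123], [-0.994, 0.104, 0.027]]
wrist_force: [2.3, -6.6, -7.1]
opening: 0.0121
```

{"method": "apply_moves", "body": {
  "commands": [
    {"dx": 0.02, "dy": 0, "dz": 0, "wx": 0, "wy": 0, "wz": 0, "hand": 5},
    {"dx": 0, "dy": 0, "dz": 0, "wx": 0, "wy": 0, "wz": 0, "hand": 14},
    {"dx": 0, "dy": 0, "dz": 0, "wx": 0, "wy": 0, "wz": 0, "hand": 18},
    {"dx": 0, "dy": 0, "dz": 0, "wx": 0, "wy": 0, "wz": 0, "hand": 24},
    {"dx": 0, "dy": 0, "dz": 0, "wx": 0, "wy": 0, "wz": 0, "hand": 32},
    {"dx": 0, "dy": 0, "dz": 0, "wx": 0, "wy": 0, "wz": 0, "hand": 36},
    {"dx": 0, "dy": 0, "dz": 0, "wx": 0, "wy": 0, "wz": 0, "hand": 36}
  ]
}}

```text
clock: 16.17
tool_pos: [0.6136, 0.0483, 0.0161]
tool_rot: [[0.015, -0.127, 0.992], [0.112, 0.986, 0.124], [-0.994, 0.109, 0.029]]
wrist_force: [1.1, -0.1, 0.0]
opening: 0.036
```

```bash
python3 chk.py d
```

```text
16.1667 [0.6136 0.0483 0.0161] [ 1.1 -0.1  0. ] [-0.08  0.05  0.02]
scene red [327.7 204.   47. ] grn [324.3 228.9  28. ]
scene0 red [325.2 206.9  59. ] grn [324.4 232.2  30. ]
```

{"method": "apply_moves", "body": {
  "commands": [
    {"dx": -0.5, "dy": 0, "dz": 0, "wx": 0, "wy": 0, "wz": 0, "hand": 36},
    {"dx": -0.9, "dy": 0, "dz": 0, "wx": 0, "wy": 0, "wz": 0, "hand": 36},
    {"dx": -0.9, "dy": 0, "dz": 0, "wx": 0, "wy": 0, "wz": 0, "hand": 36},
    {"dx": -0.7, "dy": 0, "dz": 0, "wx": 0, "wy": 0, "wz": 0, "hand": 40},
    {"dx": 0, "dy": 0, "dz": 0, "wx": 0.98, "wy": 0, "wz": -0.64, "hand": 40},
    {"dx": 0, "dy": 0, "dz": 0, "wx": 0.97, "wy": 0, "wz": -0.63, "hand": 40},
    {"dx": 0, "dy": 0, "dz": 0, "wx": 0, "wy": 0, "wz": 0, "hand": 40}
  ]
}}

```text
clock: 16.9
tool_pos: [0.6128, 0.0411, 0.1066]
tool_rot: [[0.02, 0.045, 0.999], [0.001, 0.999, -0.045], [-1.0, 0.002, 0.02]]
wrist_force: [-0.4, 2.2, -0.8]
opening: 0.0403
```

```bash
python3 chk.py e
python3 - <<'E'
from h import *
H=lambda im,lo,hi:cv2.inRange(cv2.cvtColor(im,cv2.COLOR_BGR2HSV),np.array(lo),np.array(hi))
for n,t in(('scene','c_e'),('side','s_e')):
    c=imaging.camera_info(n);im=cv2.imread(f'pics/{t}.png')
    for k,lo,hi,z in(('brass',(12,100,50),(23,255,230),.006),('green',(50,80,25),(85,255,255),.024)):
        N,l,st,ce=cv2.connectedComponentsWithStats(H(im,lo,hi))
        for i in range(1,N):
            w=plane(ce[i],c,z)[0]
            if st[i,4]>20 and abs(w[0]-.487)<.03 and abs(w[1]-.02)<.05:
                cn=cv2.findContours((l==i).astype(np.uint8),0,2)[0][0][:,0];rr=cv2.minAreaRect((plane(cn,c,z)[:,:2]*1000).astype(np.float32))
                print(n,k,st[i,4],np.round(w,4),np.round(rr[0]),np.round(rr[1]),round(rr[2],1))
    # bar visible: mean of hook row? 
s=env.get_state();print(np.round(s['tool_rot'],3).tolist(),s['tool_pos'])
E
```

```text
16.9 [0.6128 0.0411 0.1066] [-0.4  2.2 -0.8] [0.08 0.02 0.03]
scene red [326.4 204.   36. ] grn [324.3 228.8  39. ]
scene0 red [325.2 206.9  59. ] grn [324.4 232.2  30. ]
scene brass 170 [0.4886 0.0604 0.006 ] [488.  60.] [42. 48.] 85.6
scene brass 32 [ 0.5008 -0.0067  0.006 ] [501.  -7.] [19. 18.] 9.3
scene green 35 [ 0.4824 -0.0086  0.024 ] [484.  -7.] [35. 12.] 9.6
side brass 319 [0.4868 0.0339 0.006 ] [487.  28.] [100.  44.] 88.0
side green 24 [4.864e-01 1.000e-04 2.400e-02] [487.  -1.] [17. 15.] 5.6
[[0.019, 0.042, 0.999], [0.002, 0.999, -0.042], [-1.0, 0.003, 0.019]] [0.61189986 0.03764964 0.10557896]
```

{"method": "apply_moves", "body": {
  "commands": [
    {"dx": 0, "dy": -0.29, "dz": -0.69, "wx": 0, "wy": 0.2, "wz": 0, "hand": 45},
    {"dx": 0, "dy": -0.29, "dz": -0.69, "wx": 0, "wy": 0, "wz": 0, "hand": 45},
    {"dx": 0, "dy": -0.29, "dz": -0.69, "wx": 0, "wy": 0, "wz": 0, "hand": 45},
    {"dx": 0, "dy": -0.29, "dz": -0.69, "wx": 0, "wy": 0, "wz": 0, "hand": 45},
    {"dx": 0, "dy": -0.29, "dz": -0.69, "wx": 0, "wy": 0, "wz": 0, "hand": 45},
    {"dx": 0.3, "dy": -0.28, "dz": -0.69, "wx": 0, "wy": 0, "wz": 0, "hand": 45},
    {"dx": 0.7, "dy": 0, "dz": 0, "wx": 0, "wy": 0, "wz": 0, "hand": 45},
    {"dx": 0, "dy": 0, "dz": 0, "wx": 0, "wy": 0, "wz": 0, "hand": 45},
    {"dx": 0, "dy": 0, "dz": 0, "wx": 0, "wy": 0, "wz": 0, "hand": 45}
  ]
}}

```text
clock: 17.8
tool_pos: [0.485, -0.0091, 0.0745]
tool_rot: [[0.0, 0.046, 0.999], [0.003, 0.999, -0.046], [-1.0, 0.003, -0.0]]
wrist_force: [0.6, -0.0, 0.7]
opening: 0.045
```

Run:
```python
from h import *
s=env.get_state();print(s['clock'],np.round(s['tool_pos'],4),np.round(s['tool_rot'],3).tolist())
T=imaging.camera_info('wrist')['T'];p=imaging.snapshot('wrist');cv2.imwrite('pics/w_k.png',p[...,::-1])
h=cv2.cvtColor(p,cv2.COLOR_RGB2HSV)
for k,lo,hi,z in(('brass',(12,80,50),(25,255,255),.006),('green',(45,80,25),(85,255,255),.038)):
    N,l,st,ce=cv2.connectedComponentsWithStats(cv2.inRange(h,np.array(lo),np.array(hi)))
    for i in range(1,N):
        if st[i,4]<150:continue
        cn=cv2.findContours((l==i).astype(np.uint8),0,2)[0][0][:,0];w=fish(cn,z,T,1)[:,:2]*1000
        rr=cv2.minAreaRect(w.astype(np.float32));print(k,st[i].tolist(),np.round(rr[0],1),np.round(rr[1],1),round(rr[2],1))
```

```text
17.8 [ 0.485  -0.0091  0.0745] [[0.0, 0.046, 0.999], [0.003, 0.999, -0.046], [-1.0, 0.003, -0.0]]
brass [224, 86, 59, 124, 6631] [486.3  31.6] [98.7 45.6] 87.3
brass [407, 176, 52, 37, 1391] [652.1 -13.1] [34.4 59.1] 86.9
green [106, 26, 40, 32, 662] [400.1 119. ] [13.8 32.1] 50.4
green [240, 194, 27, 26, 511] [484.7  -5.4] [18.5 18.5] 87.3
green [284, 264, 20, 33, 439] [512.2 -69. ] [12.6 33.2] 13.1
green [134, 330, 24, 24, 328] [ 376.9 -136.9] [44.3 16.9] 60.4
```

{"method": "apply_moves", "body": {
  "commands": [
    {"dx": 0.7, "dy": 0, "dz": 0, "wx": 0, "wy": 0, "wz": 0, "hand": 45},
    {"dx": 0.7, "dy": 0, "dz": 0, "wx": 0, "wy": 0, "wz": 0, "hand": 45},
    {"dx": 0.52, "dy": 0, "dz": 0, "wx": 0, "wy": 0, "wz": 0, "hand": 45},
    {"dx": 0, "dy": 0, "dz": 0, "wx": 0, "wy": 0, "wz": 0, "hand": 10},
    {"dx": 0, "dy": 0, "dz": 0, "wx": 0, "wy": 0, "wz": 0, "hand": 10},
    {"dx": 0, "dy": 0, "dz": 0, "wx": 0, "wy": 0, "wz": 0, "hand": 10},
    {"dx": 0, "dy": 0, "dz": 0, "wx": 0, "wy": 0, "wz": 0, "hand": 10},
    {"dx": 0, "dy": 0, "dz": 0, "wx": 0, "wy": 0, "wz": 0, "hand": 10}
  ]
}}

```text
clock: 18.52
tool_pos: [0.4868, -0.0082, 0.0181]
tool_rot: [[0.003, 0.045, 0.999], [0.002, 0.999, -0.045], [-1.0, 0.003, 0.003]]
wrist_force: [-1.3, -0.2, -0.4]
opening: 0.0099
```

```bash
python3 chk.py f
python3 - <<'E'
from h import *
# estimate short-foot position: fit red/green disc positions in raised pictures (unoccluded 'd'/'e') via both cameras
A=imaging.camera_info('scene');B=imaging.camera_info('side')
def tri(a,b):
    D=[];O=[]
    for c,u in((A,a),(B,b)):
        K,T=c['K'],c['T'];v=T[:3,:3]@[(u[0]-K[0,2])/K[0,0],(u[1]-K[1,2])/K[1,1],1];D.append(v/np.linalg.norm(v));O.append(T[:3,3])
    M=sum(np.eye(3)-np.outer(d,d) for d in D);return np.linalg.solve(M,sum((np.eye(3)-np.outer(d,d))@o for d,o in zip(D,O)))
def red(f,box):
    i=cv2.imread(f);h=cv2.cvtColor(i,cv2.COLOR_BGR2HSV);m=cv2.inRange(h,np.array((0,90,40)),np.array((30,255,255)))|cv2.inRange(h,np.array((172,90,40)),np.array((180,255,255)))
    x0,y0,x1,y1=box;k=m[y0:y1,x0:x1];c=cv2.findNonZero(k)[:,0];x,y,w,hh=cv2.boundingRect(c);M=c.mean(0);return (M[0]+x0,M[1]+y0),(w,hh,len(c))
for a in(('scene0','side0'),('c_e','s_e'),('c_f','s_f')):
    u=red(f'pics/{a[0]}.png',(315,196,338,216));v=red(f'pics/{a[1]}.png',(238,112,264,138));print(u,v,np.round(tri(u[0],v[0]),4))
E
```

```text
18.5167 [ 0.4868 -0.0082  0.0181] [-1.3 -0.2 -0.4] [-0.02 -0.02 -0.05]
scene red [326.8 203.4  64. ] grn [324.3 228.9  28. ]
scene0 red [325.2 206.9  59. ] grn [324.4 232.2  30. ]
((np.float64(325.4579439252336), np.float64(206.05607476635515)), (12, 11, 107)) ((np.float64(250.77173913043478), np.float64(127.8586956521739)), (12, 10, 92)) [0.5275 0.1827 0.0551]
((np.float64(326.6818181818182), np.float64(203.11363636363637)), (12, 10, 88)) ((np.float64(249.46511627906978), np.float64(125.46511627906978)), (12, 14, 86)) [0.5237 0.1845 0.0638]Traceback (most recent call last):
  File "<stdin>", line 13, in <module>
  File "<stdin>", line 11, in red
TypeError: 'NoneType' object is not subscriptable
```

{"method": "apply_moves", "body": {
  "commands": [
    {"dx": 0, "dy": 0, "dz": 0, "wx": 0, "wy": 0, "wz": 0, "hand": 0},
    {"dx": 0, "dy": 0, "dz": 0, "wx": 0, "wy": 0, "wz": 0, "hand": 0},
    {"dx": 0, "dy": 0, "dz": 0, "wx": 0, "wy": 0, "wz": 0, "hand": 0}
  ]
}}

```text
clock: 18.92
tool_pos: [0.4859, -0.0081, 0.0173]
tool_rot: [[0.002, 0.046, 0.999], [0.002, 0.999, -0.046], [-1.0, 0.002, 0.002]]
wrist_force: [-1.1, 0.8, 3.5]
opening: -0.0001
```

Run:
```python
from h import *
p=imaging.snapshot('wrist')[...,::-1];cv2.imwrite('pics/w_g.png',p)
r=imaging.snapshot('scene')[...,::-1];cv2.imwrite('pics/c_g.png',r)
o=np.zeros((600,800,3),np.uint8);o[:,:400]=cv2.resize(p[150:330,196:316],(400,600),interpolation=3)
o[:300,400:]=cv2.resize(r[170:230,240:320],(400,300),interpolation=3)
f=cv2.imread('pics/c_e.png');o[300:,400:]=cv2.resize(f[190:250,240:320],(400,300),interpolation=3)
cv2.imwrite('pics/p12.png',o)
```

```text
(no output)
```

View pics/p12.png

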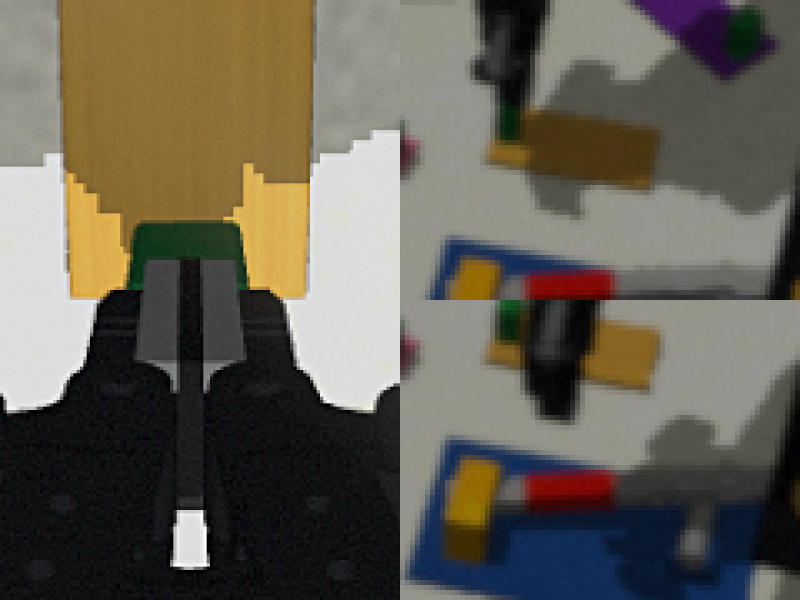

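Run:
```python
from h import *
c=imaging.camera_info('scene');s=env.get_state();print(s['tool_pos'],s['wrist_force'],s['opening'])
p=np.float64(s['tool_pos'])
for z in(.0,.006,.017,.025,.038,.05):print(z,proj([[p[0],p[1],z]],c).round(1),proj([[p[0]+.01,p[1],z]],c).round(1))
im=cv2.imread('pics/c_g.png');h=cv2.cvtColor(im,cv2.COLOR_BGR2HSV)
for v in range(184,206):print(v,' '.join('%3d/%3d/%3d'%tuple(h[v,u]) for u in range(256,270,2)))
```

```text
[ 0.48591701 -0.0081511   0.01723617] [-1.38214104  0.65589063  4.84028801] -0.0005301631553114587
0.0 [[261.3 197.9]] [[260.8 200.4]]
0.006 [[261.4 196.6]] [[260.8 199.2]]
0.017 [[261.4 194.4]] [[260.9 196.9]]
0.025 [[261.5 192.7]] [[260.9 195.2]]
0.038 [[261.5 189.9]] [[261.  192.5]]
0.05 [[261.6 187.3]] [[261.  189.9]]
184 105/ 17/ 30  75/ 10/ 53 110/ 18/ 42 105/ 23/ 22  90/ 23/ 11  36/ 19/ 66  30/ 18/144
185 150/  7/ 38  60/  7/ 39 120/  8/ 31  90/ 32/ 16  90/ 46/ 11  35/ 22/ 71  27/ 18/145
186  36/ 15/ 85  45/ 10/ 53  75/ 27/ 19  90/ 21/ 12 150/ 21/ 12  30/ 13/ 77  30/ 14/145
187  30/ 14/132  36/ 13/ 98 150/ 12/ 21  60/ 32/  8  60/ 14/ 18  35/ 18/ 83  30/ 16/146
188  30/ 14/146  36/ 11/112 120/ 11/ 24 110/109/  7   0/ 11/ 24  30/ 20/ 91  33/ 16/144
189  30/ 12/149  38/  9/113   0/  0/ 24 100/ 85/  9  30/  9/ 27  25/ 15/101  30/ 14/141
190  30/ 10/149  40/ 13/119  68/ 58/ 35  75/128/  8  40/ 22/ 35  24/ 31/116  27/ 19/133
191  25/ 10/150  42/ 10/128  62/ 97/ 50  68/170/ 24  24/ 83/ 46  20/ 86/119  23/ 49/109
192  30/ 12/149  39/ 14/124  64/112/ 48  68/240/ 34  24/156/ 59  20/157/
[... 459 characters left out ...]
  30/ 12/148  20/104/127  25/179/ 77  29/179/ 60  20/193/ 70  19/194/ 71  19/198/ 71
199  23/ 21/146  19/140/133  20/191/120  21/189/116  19/194/100  19/190/ 79  19/191/ 72
200  24/ 29/143  19/154/136  19/194/134  20/195/132  20/194/125  19/198/ 90  19/196/ 73
201  25/ 34/135  21/165/125  20/192/126  20/194/130  19/190/129  20/200/ 83  19/196/ 73
202  26/ 27/133  21/ 97/105  19/143/107  20/180/116  20/191/116  19/195/ 77  19/193/ 74
203  27/ 18/144  23/ 31/131  23/ 54/118  21/ 95/102  20/122/ 96  19/163/ 69  19/179/ 74
204  33/ 16/147  30/ 19/147  26/ 29/140  26/ 29/134  24/ 34/114  20/ 83/ 74  19/122/ 67
205  30/ 17/149  30/ 17/149  30/ 21/148  30/ 21/148  30/ 17/136  27/ 31/ 81  24/ 48/ 75
```

{"method": "apply_moves", "body": {
  "commands": [
    {"dx": 0, "dy": 0, "dz": 0, "wx": 0, "wy": 0, "wz": 0, "hand": 45},
    {"dx": 0, "dy": 0, "dz": 0, "wx": 0, "wy": 0, "wz": 0, "hand": 45},
    {"dx": 0, "dy": 0, "dz": 0, "wx": 0, "wy": 0, "wz": 0, "hand": 45},
    {"dx": 0, "dy": 0, "dz": 0, "wx": 0, "wy": 0, "wz": 0, "hand": 45},
    {"dx": 0.15, "dy": 0, "dz": 0, "wx": 0, "wy": 0, "wz": 0, "hand": 45},
    {"dx": 0.15, "dy": 0, "dz": 0, "wx": 0, "wy": 0, "wz": 0, "hand": 45},
    {"dx": 0, "dy": 0, "dz": 0, "wx": 0, "wy": 0, "wz": 0, "hand": 45},
    {"dx": 0, "dy": 0, "dz": 0, "wx": 0, "wy": 0, "wz": 0, "hand": 45}
  ]
}}

```text
clock: 19.68
tool_pos: [0.4853, -0.0083, 0.0075]
tool_rot: [[0.001, 0.046, 0.999], [0.002, 0.999, -0.046], [-1.0, 0.002, 0.0]]
wrist_force: [-0.2, 0.7, 0.5]
opening: 0.0445
```

Run:
```python
from h import *
s=env.get_state();print(s['clock'],s['tool_pos'],s['wrist_force'],s['opening'])
im=imaging.snapshot('scene')[...,::-1];cv2.imwrite('pics/c_h.png',im)
v=im.max(2)
for r in range(180,204):print(r,' '.join('%3d'%x for x in v[r,248:280]))
```

```text
19.6833 [ 0.48534535 -0.00833628  0.00751867] [-0.20435671  0.71566383  0.46019752] 0.04446113933410941
180 149 150 150 150 150 148 133  85  38  32  52  61  58  38  14   7   4   7  13  50 112 140 148 150 149 147 138 121 108 109 126 138
181 150 148 150 149 148 146 122  73  34  38  56  62  53  32  14  11   8   8  12  53 116 143 149 148 143 135 118  97  88  89  97 103
182 151 149 149 150 150 140 105  57  28  43  55  58  43  26  13   9   8   9  11  55 115 141 143 136 120 105  93  85  83  84  84  85
183 151 150 149 149 148 132  88  44  32  44  52  53  38  17  13  12   9   9  13  54 113 133 119 106  93  86  85  84  82  85  84  85
184 149 150 149 149 141 111  65  36  39  49  55  49  35  22  16  10  10  10  22  65 113 115  99  88  84  84  82  82  83  84  86  84
185 151 149 149 149 140 103  54  30  36  47  53  49  36  27  19  14  20  34  56  96 122 111  90  84  84  85  81  82  83  84  84  83
186 150 149 150 149 142 104  54  23  26  35  39  37  30  23  15  12  36  78 104 127 137 119  98  87  87  84  83  82  80  83  85  87
187 149 149 151 148 143 105  55  19  15  17  21  21  16  11  11  11  48 
[... 1471 characters left out ...]
  73  72  74  73  72  71  73  74  73  72
199 150 149 148 149 150 150 149 150 146 133 125 119 118 113 108 111 108  90  75  72  73  72  72  73  74  71  73  73  72  75  73  73
200 150 150 150 150 150 148 149 150 145 137 135 131 126 123 125 119 103  84  74  70  72  74  74  74  74  73  72  73  74  74  73  74
201 150 151 151 150 149 149 149 146 134 127 126 120 106  98 109 101  85  77  74  72  72  73  75  74  73  73  73  73  72  72  74  72
202 149 150 148 149 150 149 150 145 133 117 106  97  85  78  81  81  74  70  68  72  75  75  73  75  73  74  72  73  72  73  73  74
203 150 149 151 151 149 150 149 150 143 138 133 121 100  81  73  71  66  65  66  69  72  75  70  69  73  74  75  73  73  74  74  73
```

{"method": "apply_moves", "body": {
  "commands": [
    {"dx": 0.15, "dy": 0, "dz": 0, "wx": 0, "wy": 0, "wz": 0, "hand": 45},
    {"dx": 0.1, "dy": 0, "dz": 0, "wx": 0, "wy": 0, "wz": 0, "hand": 45},
    {"dx": 0, "dy": 0, "dz": 0, "wx": 0, "wy": 0, "wz": 0, "hand": 45},
    {"dx": 0, "dy": 0, "dz": 0, "wx": 0, "wy": 0, "wz": 0, "hand": 45}
  ]
}}

```text
clock: 20.07
tool_pos: [0.4856, -0.0083, 0.0003]
tool_rot: [[0.001, 0.046, 0.999], [0.002, 0.999, -0.046], [-1.0, 0.002, 0.001]]
wrist_force: [0.2, 0.5, 0.3]
opening: 0.0447
```

{"method": "apply_moves", "body": {
  "commands": [
    {"dx": 0, "dy": 0, "dz": 0, "wx": 0, "wy": 0, "wz": 0, "hand": 5},
    {"dx": 0, "dy": 0, "dz": 0, "wx": 0, "wy": 0, "wz": 0, "hand": 5},
    {"dx": 0, "dy": 0, "dz": 0, "wx": 0, "wy": 0, "wz": 0, "hand": 5},
    {"dx": 0, "dy": 0, "dz": 0, "wx": 0, "wy": 0, "wz": 0, "hand": 5},
    {"dx": 0, "dy": 0, "dz": 0, "wx": 0, "wy": 0, "wz": 0, "hand": 5},
    {"dx": 0, "dy": 0, "dz": 0, "wx": 0, "wy": 0, "wz": 0, "hand": 5}
  ]
}}

```text
clock: 20.57
tool_pos: [0.4861, -0.0083, 0.0009]
tool_rot: [[0.002, 0.046, 0.999], [0.002, 0.999, -0.046], [-1.0, 0.002, 0.002]]
wrist_force: [-1.1, -0.1, 6.3]
opening: 0.0181
```

Run:
```python
from h import *
A=imaging.camera_info('scene');B=imaging.camera_info('side')
for n,z,a,b in(('init',.0505,(325.46,206.06),(250.77,127.86)),('raised',.0615,(326.68,203.11),(249.47,125.47))):
    print(n,plane(a,A,z).round(4),plane(b,B,z).round(4))
# edges of galv plate in side view: stem of the short foot visible? calibrate cameras w/ knob & stand: knob top centre at z .038
for t in('c','s'):
    im=cv2.imread(f'pics/{t}_e.png');h=cv2.cvtColor(im,cv2.COLOR_BGR2HSV)
    m=cv2.inRange(h,np.array((0,90,40)),np.array((8,255,255)))|cv2.inRange(h,np.array((172,90,40)),np.array((180,255,255)))
    x0,y0,x1,y1=(315,196,338,216) if t=='c' else (238,112,264,138)
    for r in m[y0:y1,x0:x1]:print(''.join('#' if x else '.' for x in r))
```

```text
init [[0.5229 0.1835 0.0505]] [[0.5287 0.1868 0.0505]]
raised [[0.5204 0.1854 0.0615]] [[0.5248 0.1855 0.0615]]
.......................
.......................
.......................
.........######........
.......###.....#.......
.......##.......#......
......###.......##.....
......###.......##.....
.......###.....###.....
.......#####..####.....
........#########......
.........#######.......
.............#.........
.......................
.......................
.......................
.......................
.......................
.......................
.......................
..........................
..........................
..........................
..........................
..........................
..........................
..........................
..........................
..........................
...........#..#...........
........##....##..........
.......##......##.........
......###......###........
......###......###........
......####...####.........
.......##########.........
.......##########.........
.........######...........
..........................
..........................
..........................
..........................
..........................
..........................
..........................
..........................
```

Run:
```python
from h import *
# wrist view (unrotated, pictures w_b at clock 13.78 pressed & w_e) : find the red disc / dark plate edge
for t in('w_e','w_k','w_g'):
    im=cv2.imread(f'pics/{t}.png');h=cv2.cvtColor(im,cv2.COLOR_BGR2HSV)
    m=cv2.inRange(h,np.array((0,150,60)),np.array((6,255,255)))|cv2.inRange(h,np.array((174,150,60)),np.array((180,255,255)))
    N,l,st,ce=cv2.connectedComponentsWithStats(m);print(t,[(st[i].tolist(),ce[i].round(1).tolist()) for i in range(1,N) if st[i,4]>60])
```

```text
w_e [([0, 0, 7, 27, 103], [1.9, 9.1]), ([101, 4, 42, 41, 834], [122.4, 25.2]), ([235, 162, 32, 59, 1137], [250.5, 191.3])]
w_k [([409, 99, 21, 66, 1155], [419.4, 130.8])]
w_g [([442, 98, 13, 48, 210], [448.7, 120.2]), ([455, 99, 22, 85, 1645], [465.6, 139.7])]
```

Run:
```python
from h import *
s=env.get_state();T=imaging.camera_info('wrist')['T'];G=np.eye(4);G[:3,:3]=s['tool_rot'];G[:3,3]=s['tool_pos'];X=np.linalg.inv(G)@T
R=np.array([[.0195,.0435,.999],[.0015,.999,-.0435],[-1,.0025,.0195]]);U,_,V=np.linalg.svd(R)
for p in([.6128,.0411,.1066],[.6119,.0376,.1056]):
    g=np.eye(4);g[:3,:3]=U@V;g[:3,3]=p;t=g@X
    for z in(.0605,.063):print(p,z,fish([(122,24.7)],z,t,1).round(4))
```

```text
[0.6128, 0.0411, 0.1066] 0.0605 [[0.5225 0.1858 0.0605]]
[0.6128, 0.0411, 0.1066] 0.063 [[0.5236 0.1849 0.063 ]]
[0.6119, 0.0376, 0.1056] 0.0605 [[0.5221 0.182  0.0605]]
[0.6119, 0.0376, 0.1056] 0.063 [[0.5231 0.181  0.063 ]]
```

{"method": "apply_moves", "body": {
  "commands": [
    {"dx": 0, "dy": 0, "dz": 0, "wx": 0, "wy": 0, "wz": 0, "hand": 40},
    {"dx": 0, "dy": 0, "dz": 0, "wx": 0, "wy": 0, "wz": 0, "hand": 40},
    {"dx": 0, "dy": 0, "dz": 0, "wx": 0, "wy": 0, "wz": 0, "hand": 40},
    {"dx": -0.03, "dy": 0.065, "dz": 0, "wx": 0, "wy": 0, "wz": 0.75, "hand": 40},
    {"dx": 0, "dy": 0.065, "dz": 0, "wx": 0, "wy": 0, "wz": 0.75, "hand": 40},
    {"dx": 0, "dy": 0.065, "dz": 0, "wx": 0, "wy": 0, "wz": 0.75, "hand": 40},
    {"dx": 0, "dy": 0.065, "dz": 0, "wx": 0, "wy": 0, "wz": 0.75, "hand": 40},
    {"dx": 0, "dy": 0, "dz": 0, "wx": 0, "wy": 0, "wz": 0, "hand": 40}
  ]
}}

```text
clock: 21.23
tool_pos: [0.4859, -0.0035, 0.0022]
tool_rot: [[0.015, 0.049, 0.999], [0.262, 0.964, -0.051], [-0.965, 0.263, 0.002]]
wrist_force: [-0.4, -0.4, -0.5]
opening: 0.0398
```

{"method": "apply_moves", "body": {
  "commands": [
    {"dx": 0, "dy": 0, "dz": 0, "wx": 0, "wy": 0, "wz": 0, "hand": 5},
    {"dx": 0, "dy": 0, "dz": 0, "wx": 0, "wy": 0, "wz": 0, "hand": 5},
    {"dx": 0, "dy": 0, "dz": 0, "wx": 0, "wy": 0, "wz": 0, "hand": 5},
    {"dx": 0, "dy": 0, "dz": 0, "wx": 0, "wy": 0, "wz": 0, "hand": 5},
    {"dx": 0, "dy": 0, "dz": 0, "wx": 0, "wy": 0, "wz": 0, "hand": 5},
    {"dx": 0, "dy": 0, "dz": 0, "wx": 0, "wy": 0, "wz": 0, "hand": 5}
  ]
}}

```text
clock: 21.73
tool_pos: [0.4863, 0.0004, 0.0022]
tool_rot: [[0.013, 0.042, 0.999], [0.26, 0.965, -0.044], [-0.965, 0.261, 0.002]]
wrist_force: [0.4, 0.0, -0.7]
opening: 0.0184
```

```bash
cat > shim.py <<'E'
from h import *
s=env.get_state();print(s['clock'],s['tool_pos'].round(4),s['wrist_force'].round(1),s['opening'].__round__(4),np.round(s['tool_rot'],3).tolist())
T=imaging.camera_info('wrist')['T'];p=imaging.snapshot('wrist');cv2.imwrite('pics/w_last.png',p[...,::-1])
h=cv2.cvtColor(p,cv2.COLOR_RGB2HSV)
for k,lo,hi,z in(('brass',(12,80,40),(25,255,255),.006),('red',(0,150,50),(6,255,255),.0615)):
    N,l,st,ce=cv2.connectedComponentsWithStats(cv2.inRange(h,np.array(lo),np.array(hi)))
    for i in range(1,N):
        if st[i,4]<150:continue
        cn=cv2.findContours((l==i).astype(np.uint8),0,2)[0][0][:,0];w=fish(cn,z,T,1)[:,:2]*1000
        rr=cv2.minAreaRect(w.astype(np.float32));print(k,st[i].tolist(),np.round(rr[0],1),np.round(rr[1],1),round(rr[2],1),'ymax',w[:,1].max().round(1))
for n in('scene','side'):
    c=imaging.camera_info(n);im=imaging.snapshot(n);cv2.imwrite(f'pics/{n}_last.png',im[...,::-1]);h=cv2.cvtColor(im,cv2.COLOR_RGB2HSV)
    N,l,st,ce=cv2.connectedComponentsWithStats(cv2.inRange(h,np.array((12,100,40)),np.array((23,255,230))))
    for i in range(1,N):
        w=plane(ce[i],c,.006)[0]
        if st[i,4]>40 and .46<w[0]<.56 and -.02<w[1]<.2:
            cn=cv2.findContours((l==i).astype(np.uint8),0,2)[0][0][:,0];rr=cv2.minAreaRect((plane(cn,c,.006)[:,:2]*1000).astype(np.float32));print(n,'brass',st[i,4],np.round(rr[0]),np.round(rr[1]),round(rr[2],1))
E
python3 shim.py
```

```text
21.7333 [4.863e-01 4.000e-04 2.200e-03] [ 0.4  0.  -0.7] 0.0184 [[0.013, 0.042, 0.999], [0.26, 0.965, -0.044], [-0.965, 0.261, 0.002]]
brass [214, 95, 78, 144, 10613] [487.1  39.2] [84.6 45.2] 87.7 ymax 82.0
brass [459, 210, 45, 42, 1652] [653.4 -11.7] [29.7 48.7] 86.5 ymax 3.4
red [451, 101, 30, 88, 1562] [590.5  42.5] [14.2 42.4] 3.0 ymax 64.0
scene brass 370 [487.  33.] [98. 49.] 87.5
```

{"method": "apply_moves", "body": {
  "commands": [
    {"dx": 0.06, "dy": 0.223, "dz": 0.19, "wx": 0, "wy": 0, "wz": 0, "hand": 5},
    {"dx": 0.06, "dy": 0.223, "dz": 0.19, "wx": 0, "wy": 0, "wz": 0, "hand": 5},
    {"dx": 0.06, "dy": 0.223, "dz": 0.19, "wx": 0, "wy": 0, "wz": 0, "hand": 5},
    {"dx": 0.06, "dy": 0.223, "dz": 0.19, "wx": 0, "wy": 0, "wz": 0, "hand": 5},
    {"dx": 0.06, "dy": 0.223, "dz": 0.19, "wx": 0, "wy": 0, "wz": 0, "hand": 5},
    {"dx": 0.06, "dy": 0.223, "dz": 0.19, "wx": 0, "wy": 0, "wz": 0, "hand": 5},
    {"dx": 0, "dy": 0, "dz": 0, "wx": 0, "wy": 0, "wz": 0, "hand": 5},
    {"dx": 0, "dy": 0, "dz": 0, "wx": 0, "wy": 0, "wz": 0, "hand": 5}
  ]
}}

```text
clock: 22.55
tool_pos: [0.5227, 0.0405, 0.0023]
tool_rot: [[0.013, 0.042, 0.999], [0.261, 0.964, -0.044], [-0.965, 0.261, 0.002]]
wrist_force: [0.5, -0.2, 0.2]
opening: 0.0184
```

```bash
python3 shim.py
python3 - <<'E'
from h import *
# look for short foot stem/ball in wrist view: dark blobs over white table ahead
im=cv2.imread('pics/w_last.png');g=im.max(2)
sub=g[0:120:3,180:330:3]
for r in sub:print(''.join('#' if x<45 else '+' if x<90 else '-' if x<140 else '.' for x in r))
E
```

```text
22.55 [0.5227 0.0405 0.0023] [ 0.5 -0.2  0.2] 0.0184 [[0.013, 0.042, 0.999], [0.261, 0.964, -0.044], [-0.965, 0.261, 0.002]]
brass [214, 95, 78, 144, 10611] [523.5  79.3] [84.6 45.3] 87.6 ymax 122.1
brass [409, 270, 65, 43, 1087] [652.  -10.2] [27.7 56.1] 62.5 ymax 5.0
red [4, 0, 27, 16, 302] [380.9 184. ] [10.9 31.2] 67.8 ymax 195.0
red [393, 170, 43, 95, 2946] [593.7  49.3] [19.7 41. ] 4.5 ymax 69.9
scene brass 386 [524.  72.] [99. 49.] 87.7
.................+--+++----....................+##
.................+--------........................
.................-+------+........................
..................++++--+.........................
....................++++..........................
..................................................
..................................................
..................................................
..................................................
..................................................
..................................................
..................................................
........................................
[... 687 characters left out ...]
.....................................
..................................................
..................................................
..................................................
..................................................
..................................................
..................................................
..................................................
..................................................
..................................................
..................................................
..................................................
..................................................
..................................................
```

Run:
```python
from h import *
T=imaging.camera_info('wrist')['T'];im=cv2.imread('pics/w_last.png');g=im.max(2)
m=(g[0:20,222:268]<150);
for r in m:print(''.join('#' if x else '.' for x in r))
for z in(.018,.020,.022):print(z,fish([(244,0),(244,2)],z,T,1).round(4).tolist())
print('shim front',fish([(214,95),(292,95),(253,95)],.006,T,1).round(4).tolist())
```

```text
........#############################.........
........#############################.........
........#############################.........
........############################..........
.........###########################..........
.........###########################..........
.........##########################...........
..........#########################...........
...........#######################............
............#####################.............
............####################..............
..............#################...............
................#############.................
...................########...................
..............................................
..............................................
..............................................
..............................................
..............................................
..............................................
0.018 [[0.5226, 0.1824, 0.018], [0.5225, 0.1807, 0.018]]
0.02 [[0.5226, 0.1809, 0.02], [0.5225, 0.1792, 0.02]]
0.022 [[0.5226, 0.1794, 0.022], [0.5225, 0.1777, 0.022]]
shim front [[0.502, 0.1216, 0.006], [0.5487, 0.1195, 0.006], [0.5253, 0.1202, 0.006]]
```

{"method": "apply_moves", "body": {
  "commands": [
    {"dx": 0.093, "dy": 0.346, "dz": -0.02, "wx": 0, "wy": 0, "wz": 0, "hand": 5},
    {"dx": 0.093, "dy": 0.346, "dz": -0.02, "wx": 0, "wy": 0, "wz": 0, "hand": 5},
    {"dx": 0.093, "dy": 0.346, "dz": -0.02, "wx": 0, "wy": 0, "wz": 0, "hand": 5},
    {"dx": 0.093, "dy": 0.346, "dz": -0.02, "wx": 0, "wy": 0, "wz": 0, "hand": 5},
    {"dx": 0, "dy": 0, "dz": 0, "wx": 0, "wy": 0, "wz": 0, "hand": 5}
  ]
}}

```text
clock: 23.12
tool_pos: [0.5213, 0.0865, 0.0023]
tool_rot: [[0.012, 0.04, 0.999], [0.262, 0.964, -0.041], [-0.965, 0.262, 0.001]]
wrist_force: [-0.5, 1.0, -1.7]
opening: 0.0183
```

Run:
```python
from h import *
s=env.get_state();T=imaging.camera_info('wrist')['T'];im=imaging.snapshot('wrist')[...,::-1];cv2.imwrite('pics/w_m.png',im);print(s['tool_pos'],s['wrist_force'])
h=cv2.cvtColor(im,cv2.COLOR_BGR2HSV)
for r in range(20,110,3):print(r,''.join('B' if (12<=a<=25 and b>80 and v>40) else '#' if v<70 else '+' if v<140 else '.' for a,b,v in h[r,190:320:2]))
```

```text
[0.52129686 0.08645993 0.0022789 ] [-0.49948001  1.03371959 -1.72815865]
20 ###########........+BBBBBBBBBBBBBBBBBBBB.........################
23 ###########+.......+BBBBBBBBBBBBBBBBBBB.........#################
26 ############..........BBBBBBBBBBBBBBBB..........#################
29 #############...........#BBBBBBBBBBB...........##################
32 #############+................................+##################
35 #############+#..............................++##################
38 ##############+++..........................+++###################
41 ################+++......................++++####################
44 #################++++++..............+++++++++###################
47 ###################++++++++++++++++++++++++++####################
50 ######################+++++++++++++++++++++++++##################
53 ####################################++++++++++++#################
56 ####################################+++++++++++++################
59 ####################################++++++++++++++###############
62 ######################################++++++++++++########
[... 345 characters left out ...]
.......
80 .................................................................
83 .................................................................
86 .................................................................
89 .................................................................
92 .................................................................
95 .................................................................
98 .............BBBBBBBBBBBBBBBBBBBBBBBBBBBBBBBBBBBBB...............
101 .............BBBBBBBBBBBBBBBBBBBBBBBBBBBBBBBBBBBBBB..............
104 .............BBBBBBBBBBBBBBBBBBBBBBBBBBBBBBBBBBBBBB..............
107 .............BBBBBBBBBBBBBBBBBBBBBBBBBBBBBBBBBBBBBB..............
```

Run:
```python
from h import *
T=imaging.camera_info('wrist')['T']
for z in(.017,.019,.021):print(z,fish([(250,63)],z,T,1).round(4).tolist())
f=fish([(216,97),(291,97),(253.5,97)],.006,T,1);print('front',f.round(4).tolist())
```

```text
0.017 [[0.5233, 0.1823, 0.017]]
0.019 [[0.5232, 0.1813, 0.019]]
0.021 [[0.5232, 0.1804, 0.021]]
front [[0.5021, 0.1659, 0.006], [0.547, 0.164, 0.006], [0.5245, 0.1646, 0.006]]
```

{"method": "apply_moves", "body": {
  "commands": [
    {"dx": 0.089, "dy": 0.33, "dz": -0.015, "wx": 0, "wy": 0, "wz": 0, "hand": 5},
    {"dx": 0.089, "dy": 0.33, "dz": -0.015, "wx": 0, "wy": 0, "wz": 0, "hand": 5},
    {"dx": 0.089, "dy": 0.33, "dz": -0.015, "wx": 0, "wy": 0, "wz": 0, "hand": 5},
    {"dx": 0.089, "dy": 0.33, "dz": -0.015, "wx": 0, "wy": 0, "wz": 0, "hand": 5},
    {"dx": 0, "dy": 0, "dz": 0, "wx": 0, "wy": 0, "wz": 0, "hand": 5},
    {"dx": 0, "dy": 0, "dz": 0, "wx": 0, "wy": 0, "wz": 0, "hand": 5}
  ]
}}

```text
clock: 23.67
tool_pos: [0.5216, 0.1247, 0.0023]
tool_rot: [[0.013, 0.042, 0.999], [0.261, 0.964, -0.044], [-0.965, 0.261, 0.001]]
wrist_force: [-1.2, 0.4, -1.8]
opening: 0.0183
```

Run:
```python
from h import *
s=env.get_state();T=imaging.camera_info('wrist')['T'];im=imaging.snapshot('wrist')[...,::-1];cv2.imwrite('pics/w_n.png',im);print(s['tool_pos'],s['wrist_force'])
h=cv2.cvtColor(im,cv2.COLOR_BGR2HSV)
for r in range(80,180,3):print(r,''.join('B' if (12<=a<=25 and b>80 and v>40) else '#' if v<70 else '+' if v<140 else '.' for a,b,v in h[r,190:320:2]))
q=imaging.snapshot('side')[...,::-1];cv2.imwrite('pics/s_n.png',q)
```

```text
[0.52160143 0.12470402 0.00227659] [-1.24302917  0.40612824 -1.75320466]
80 #############.........BBBBBBBBBBBBBBBBBB.........#+++############
83 ############.........BBBBBBBBBBBBBBBBBBBBB........#+++###########
86 ############........BBBBBBBBBBBBBBBBBBBBBB.........+++###########
89 ###########........BBBBBBBBBBBBBBBBBBBBBBBB........#++++#########
92 ###########........BBBBBBBBBBBBBBBBBBBBBBBB........+++++#########
95 ###########........BBBBBBBBBBBBBBBBBBBBBBB..........++++#########
98 ###########.........BBBBBBBBBBBBBBBBBBBBBBB.........++++#########
101 ########+#+.........BBBBBBBBBBBBBBBBBBBBBB..........#+++#########
104 ######+#++#.........BBBBBBBBBBBBBBBBBBBBBB.........##+++#########
107 ########++#..........BBBBBBBBBBBBBBBBBBBB..........#++#++########
110 ########++++..........BBBBBBBBBBBBBBBBBB..........+####+#########
113 ########++++............#BBBBBBBBBBBB+............###############
116 ########++++#.............B+BBBBBB++.............+###############
119 #########++++#..................................+################
122 ###########+++#................................###
[... 645 characters left out ...]

152 ............BBBBBBBBBBBBBBBBBBB##################################
155 ............BBBBBBBBBBBBBBBBBBBBBBBBBBBBBBBBBBBBBBB##############
158 ............BBBBBBBBBBBBBBBBBBBBBBBBBBBBBBBBBBBBBBB..............
161 ............BBBBBBBBBBBBBBBBBBBBBBBBBBBBBBBBBBBBBBB..............
164 ............BBBBBBBBBBBBBBBBBBBBBBBBBBBBBBBBBBBBBBB..............
167 ............BBBBBBBBBBBBBBBBBBBBBBBBBBBBBBBBBBBBBBB..............
170 ............BBBBBBBBBBBBBBBBBBBBBBBBBBBBBBBBBBBBBBB..............
173 ............BBBBBBBBBBBBBBBBBBBBBBBBBBBBBBBBBBBBBBB..............
176 ............BBBBBBBBBBBBBBBBBBBBBBBBBBBBBBBBBBBBBBB..............
179 ............BBBBBBBBBBBBBBBBBBBBBBBBBBBBBBBBBBBBBBB..............
```

{"method": "apply_moves", "body": {
  "commands": [
    {"dx": 0.022, "dy": 0.08, "dz": -0.004, "wx": 0, "wy": 0, "wz": 0, "hand": 5},
    {"dx": 0, "dy": 0, "dz": 0, "wx": 0, "wy": 0, "wz": 0, "hand": 5},
    {"dx": 0, "dy": 0, "dz": 0, "wx": 0, "wy": 0, "wz": 0, "hand": 5}
  ]
}}

```text
clock: 24.02
tool_pos: [0.5219, 0.1258, 0.0024]
tool_rot: [[0.014, 0.044, 0.999], [0.26, 0.964, -0.046], [-0.965, 0.261, 0.002]]
wrist_force: [-0.5, 0.2, -1.8]
opening: 0.0182
```

Run:
```python
from h import *
s=env.get_state();T=imaging.camera_info('wrist')['T'];im=imaging.snapshot('wrist')[...,::-1];cv2.imwrite('pics/w_o.png',im);print(s['tool_pos'],s['wrist_force'],s['joint_positions'].round(2))
h=cv2.cvtColor(im,cv2.COLOR_BGR2HSV)
m=(((h[...,0]<8)|(h[...,0]>172))&(h[...,1]>130)&(h[...,2]>60)).astype(np.uint8);m[:,:200]=0;m[160:]=0;m[:,310:]=0
c=cv2.findNonZero(m);(e)=cv2.fitEllipse(cv2.convexHull(c));print(e)
for z in(.0605,.062):print(z,fish([e[0]],z,T,1).round(4))
```

```text
[0.52193549 0.12580182 0.00237593] [-0.45556899  0.17003502 -1.80428777] [-0.71  0.47  0.73  1.94 -0.72  0.96  0.38]
((251.38153076171875, 102.39631652832031), (81.35404968261719, 100.47965240478516), 44.05631637573242)
0.0605 [[0.5234 0.1851 0.0605]]
0.062 [[0.5234 0.1847 0.062 ]]
```

{"method": "apply_moves", "body": {
  "commands": [
    {"dx": 0.013, "dy": 0.05, "dz": 0, "wx": 0, "wy": 0, "wz": 0, "hand": 5},
    {"dx": 0, "dy": 0, "dz": 0, "wx": 0, "wy": 0, "wz": 0, "hand": 5},
    {"dx": 0, "dy": 0, "dz": 0, "wx": 0, "wy": 0, "wz": 0, "hand": 40},
    {"dx": 0, "dy": 0, "dz": 0, "wx": 0, "wy": 0, "wz": 0, "hand": 40},
    {"dx": 0, "dy": 0, "dz": 0, "wx": 0, "wy": 0, "wz": 0, "hand": 40},
    {"dx": -0.5, "dy": 0, "dz": 0, "wx": 0, "wy": 0, "wz": 0, "hand": 40},
    {"dx": -0.9, "dy": 0, "dz": 0, "wx": 0, "wy": 0, "wz": 0, "hand": 40},
    {"dx": -0.9, "dy": 0, "dz": 0, "wx": 0, "wy": 0, "wz": 0, "hand": 40},
    {"dx": -0.7, "dy": 0, "dz": 0, "wx": 0, "wy": 0, "wz": 0, "hand": 40}
  ]
}}

```text
clock: 24.82
tool_pos: [0.5212, 0.1033, 0.091]
tool_rot: [[0.015, 0.044, 0.999], [0.26, 0.964, -0.047], [-0.965, 0.261, 0.002]]
wrist_force: [0.2, 1.1, -0.0]
opening: 0.0399
```

{"method": "apply_moves", "body": {
  "commands": [
    {"dx": 0, "dy": 0, "dz": 0, "wx": -0.98, "wy": 0, "wz": -0.87, "hand": 40},
    {"dx": 0, "dy": 0, "dz": 0, "wx": -0.98, "wy": 0, "wz": -0.87, "hand": 40},
    {"dx": 0, "dy": -0.6, "dz": 0.69, "wx": 0, "wy": 0, "wz": 0, "hand": 40},
    {"dx": 0, "dy": -0.6, "dz": 0.69, "wx": 0, "wy": 0, "wz": 0, "hand": 40},
    {"dx": 0, "dy": -0.6, "dz": 0.69, "wx": 0, "wy": 0, "wz": 0, "hand": 40},
    {"dx": 0, "dy": -0.6, "dz": 0.69, "wx": 0, "wy": 0, "wz": 0, "hand": 40},
    {"dx": 0, "dy": 0, "dz": 0, "wx": 0, "wy": 0, "wz": 0, "hand": 40},
    {"dx": 0, "dy": 0, "dz": 0, "wx": 0, "wy": 0, "wz": 0, "hand": 40}
  ]
}}

```text
clock: 25.48
tool_pos: [0.6125, 0.0414, 0.0838]
tool_rot: [[0.02, -0.122, 0.992], [0.11, 0.987, 0.12], [-0.994, 0.107, 0.033]]
wrist_force: [0.3, -0.5, -0.4]
opening: 0.0395
```

```bash
python3 - <<'E'
from h import *
s=env.get_state();R=np.float64(s['tool_rot']);p=np.float64(s['tool_pos']);print(s['clock'],p.round(4),R.round(3).tolist(),s['opening'])
t=np.array([.6138,.0494,.006]);print('units to grip (tool xyz)',(R.T@(t-p)/.03).round(3))
T=imaging.camera_info('wrist')['T'];im=imaging.snapshot('wrist')[...,::-1];cv2.imwrite('pics/w_q.png',im);h=cv2.cvtColor(im,cv2.COLOR_BGR2HSV)
m=(((h[...,0]<6)|(h[...,0]>174))&(h[...,1]>150)&(h[...,2]>60)).astype(np.uint8)
N,l,st,ce=cv2.connectedComponentsWithStats(m)
for i in range(1,N):
    if st[i,4]<150:continue
    cn=cv2.findContours((l==i).astype(np.uint8),0,2)[0][0][:,0];w=fish(cn,.041,T,1);rr=cv2.minAreaRect((w[:,:2]*1000).astype(np.float32))
    print(st[i].tolist(),np.round(rr[0],1),np.round(rr[1],1),round(rr[2],1),'tool yz',((w.mean(0)-p)@R[:,1]).round(4),((w.mean(0)-p)@R[:,2]).round(4))
E
python3 chk.py q
```

```text
25.4833 [0.6125 0.0414 0.0838] [[0.02, -0.122, 0.992], [0.11, 0.987, 0.12], [-0.994, 0.107, 0.033]] 0.03951786799612873
units to grip (tool xyz) [ 2.608 -0.02  -0.011]
[127, 0, 45, 25, 563] [513.7 188.7] [21.9 37.8] 88.5 tool yz 0.15 -0.0788
[239, 175, 25, 64, 1355] [611.8  46.9] [15.8 47. ] 9.1 tool yz 0.0041 -0.003
25.5333 [0.6118 0.0427 0.0838] [-0.2  0.9  0.6] [-0.12  0.06 -0.  ]
scene red [326.8 204.   40. ] grn [324.2 228.9  29. ]
scene0 red [325.2 206.9  59. ] grn [324.4 232.2  30. ]
```

{"method": "apply_moves", "body": {
  "commands": [
    {"dx": 0.8, "dy": 0, "dz": -0.06, "wx": -0.35, "wy": 0, "wz": 0, "hand": 40},
    {"dx": 0.8, "dy": 0, "dz": 0, "wx": 0, "wy": 0, "wz": 0, "hand": 40},
    {"dx": 0.6, "dy": 0, "dz": 0, "wx": 0, "wy": 0, "wz": 0, "hand": 40},
    {"dx": 0.35, "dy": 0, "dz": 0, "wx": 0, "wy": 0, "wz": 0, "hand": 40},
    {"dx": 0, "dy": 0, "dz": 0, "wx": 0, "wy": 0, "wz": 0, "hand": 40},
    {"dx": 0, "dy": 0, "dz": 0, "wx": 0, "wy": 0, "wz": 0, "hand": 40}
  ]
}}

```text
clock: 26.18
tool_pos: [0.6114, 0.052, 0.0085]
tool_rot: [[0.019, -0.156, 0.988], [0.112, 0.982, 0.153], [-0.994, 0.107, 0.036]]
wrist_force: [1.0, -1.4, 0.9]
opening: 0.04
```

{"method": "apply_moves", "body": {
  "commands": [
    {"dx": 0, "dy": 0, "dz": 0, "wx": 0, "wy": 0, "wz": 0, "hand": 5},
    {"dx": 0, "dy": 0, "dz": 0, "wx": 0, "wy": 0, "wz": 0, "hand": 5},
    {"dx": 0, "dy": 0, "dz": 0, "wx": 0, "wy": 0, "wz": 0, "hand": 5},
    {"dx": 0, "dy": 0, "dz": 0, "wx": 0, "wy": 0, "wz": 0, "hand": 5},
    {"dx": 0, "dy": 0, "dz": 0, "wx": 0, "wy": 0, "wz": 0, "hand": 5},
    {"dx": 0, "dy": 0, "dz": 0, "wx": 0, "wy": 0, "wz": 0, "hand": 5}
  ]
}}

```text
clock: 26.68
tool_pos: [0.6127, 0.0514, 0.0098]
tool_rot: [[0.022, -0.155, 0.988], [0.112, 0.982, 0.152], [-0.993, 0.108, 0.039]]
wrist_force: [-1.8, -0.2, 6.5]
opening: 0.0136
```

{"method": "apply_moves", "body": {
  "commands": [
    {"dx": 0.035, "dy": 0, "dz": 0, "wx": 0, "wy": 0, "wz": 0.15, "hand": 5},
    {"dx": 0.035, "dy": 0, "dz": 0, "wx": 0, "wy": 0, "wz": 0.15, "hand": 5},
    {"dx": 0.035, "dy": 0, "dz": 0, "wx": 0, "wy": 0, "wz": 0.15, "hand": 5},
    {"dx": 0.035, "dy": 0, "dz": 0, "wx": 0, "wy": 0, "wz": 0.15, "hand": 5},
    {"dx": 0, "dy": 0, "dz": 0, "wx": 0, "wy": 0, "wz": 0, "hand": 5},
    {"dx": 0, "dy": 0, "dz": 0, "wx": 0, "wy": 0, "wz": 0, "hand": 5}
  ]
}}

```text
clock: 27.18
tool_pos: [0.6129, 0.0525, 0.0058]
tool_rot: [[0.014, -0.156, 0.988], [0.165, 0.975, 0.152], [-0.986, 0.16, 0.039]]
wrist_force: [-0.8, 0.5, 7.4]
opening: 0.014
```

Run:
```python
from h import *
s=env.get_state();print(s['clock'],s['tool_pos'],s['wrist_force'],s['wrist_torque'])
h=cv2.cvtColor(imaging.snapshot('side')[...,::-1].copy(),cv2.COLOR_BGR2HSV)
for v in range(174,190):print(v,' '.join('%3d/%3d/%3d'%tuple(h[v,u]) for u in range(286,309,3)))
```

```text
27.1833 [0.61286108 0.05253388 0.00579588] [-0.81019564  0.46578674  7.43142637] [0.40813555 0.33663945 0.15354643]
174 109/138/ 89 112/ 81/ 57  21/186/140  21/184/144  21/186/144  21/186/147  25/186/144  23/123/120
175 109/148/100 108/110/ 58  21/183/141  22/187/143  21/183/139  21/184/140  24/182/137  23/146/117
176 108/143/100 106/137/ 65  21/185/124  21/177/138  21/179/121  21/177/111  24/193/ 98  21/ 99/ 80
177 108/145/100 108/134/ 82  22/181/ 86  21/154/ 88  20/159/ 85  21/166/ 86  21/174/ 88  17/ 61/ 75
178 110/149/ 99 111/108/ 66  21/159/ 77  21/155/ 84  19/137/ 84  20/156/ 80  21/162/ 88  24/ 53/ 72
179 109/146/ 98 110/108/ 64  17/ 86/ 62  23/ 69/ 81  20/ 32/ 72  21/ 85/ 51  21/177/ 85  10/ 33/ 70
180 110/152/ 97 107/119/ 71 114/ 48/ 53  75/  6/ 89   0/  3/ 88  24/ 51/ 50  22/177/ 85 135/ 20/ 76
181 109/145/100 111/124/ 82 110/ 79/ 58   0/  2/115 150/  2/118  23/ 55/ 42  21/161/ 87 140/ 22/ 69
182 110/140/100 110/126/ 67 109/103/ 62 120/  2/122   0/  2/119  10/ 16/ 47  21/179/ 84 112/ 50/ 77
183 109/145/100 109/133/ 88 110/111/ 60  75/  5/102 120/  2/109 126/ 24/ 53  20/162/ 88 109/ 48/ 75
184 109/143/102 108/139/ 99 108/128/ 72  90/  4/ 61  90/  5/ 53 110/ 66/ 58  20/151/ 83 113/ 69/ 78
185 110/143/ 98 109/147/ 99 109/142/ 99  30/ 10/ 53 114/ 22/ 58 110/107/ 88  60/  8/ 65 110/122/ 86
186 109/139/ 99 109/141/101 107/152/ 94 117/ 45/ 63 109/132/ 85 107/151/ 98 109/147/ 99 108/151/ 96
187 110/141/101 109/141/101 109/153/ 95 109/138/ 89 109/149/101 109/149/ 99 110/151/ 98 109/152/ 97
188 108/146/ 98 108/144/101 109/143/ 98 110/140/100 110/156/100 108/146/ 98 108/150/ 95 109/151/ 98
189 110/139/101 109/143/ 98 109/137/ 99 109/148/100 109/150/100 109/156/ 98 109/151/ 93 110/140/100
```

{"method": "apply_moves", "body": {
  "commands": [
    {"dx": 0, "dy": 0, "dz": -0.076, "wx": 0.21, "wy": 0, "wz": 0, "hand": 5},
    {"dx": 0, "dy": 0, "dz": -0.076, "wx": 0.21, "wy": 0, "wz": 0, "hand": 5},
    {"dx": 0, "dy": 0, "dz": -0.076, "wx": 0.21, "wy": 0, "wz": 0, "hand": 5},
    {"dx": 0, "dy": 0, "dz": -0.076, "wx": 0.21, "wy": 0, "wz": 0, "hand": 5},
    {"dx": 0, "dy": 0, "dz": -0.076, "wx": 0.21, "wy": 0, "wz": 0, "hand": 5},
    {"dx": 0, "dy": 0, "dz": -0.076, "wx": 0.21, "wy": 0, "wz": 0, "hand": 5},
    {"dx": 0, "dy": 0, "dz": 0, "wx": 0, "wy": 0, "wz": 0, "hand": 5}
  ]
}}

```text
clock: 27.82
tool_pos: [0.6008, 0.0508, 0.006]
tool_rot: [[0.017, -0.046, 0.999], [0.164, 0.986, 0.042], [-0.986, 0.163, 0.025]]
wrist_force: [3.3, 0.6, 7.0]
opening: 0.0141
```

{"method": "apply_moves", "body": {
  "commands": [
    {"dx": 0, "dy": 0, "dz": -0.076, "wx": 0.21, "wy": 0, "wz": 0, "hand": 5},
    {"dx": 0, "dy": 0, "dz": -0.076, "wx": 0.21, "wy": 0, "wz": 0, "hand": 5},
    {"dx": 0, "dy": 0, "dz": -0.076, "wx": 0.21, "wy": 0, "wz": 0, "hand": 5},
    {"dx": 0, "dy": 0, "dz": -0.076, "wx": 0.21, "wy": 0, "wz": 0, "hand": 5},
    {"dx": 0, "dy": 0, "dz": -0.076, "wx": 0.21, "wy": 0, "wz": 0, "hand": 5},
    {"dx": 0, "dy": 0, "dz": 0, "wx": 0, "wy": 0, "wz": 0, "hand": 5},
    {"dx": 0, "dy": 0, "dz": 0, "wx": 0, "wy": 0, "wz": 0, "hand": 5}
  ]
}}

```text
clock: 28.4
tool_pos: [0.5898, 0.0504, 0.0059]
tool_rot: [[0.018, 0.045, 0.999], [0.163, 0.985, -0.047], [-0.986, 0.164, 0.01]]
wrist_force: [4.3, -0.5, 5.9]
opening: 0.0139
```

```bash
python3 chk.py r
python3 - <<'E'
from h import *
h=cv2.cvtColor(cv2.imread('pics/s_r.png'),cv2.COLOR_BGR2HSV)
for v in range(168,190,2):print(v,' '.join('%3d/%3d/%3d'%tuple(h[v,u]) for u in range(276,309,3)))
E
```

```text
28.4 [0.5898 0.0504 0.0059] [ 4.3 -0.5  5.9] [ 0.05 -0.96 -0.47]
scene red [326.9 203.1  64. ] grn [324.5 228.8  30. ]
scene0 red [325.2 206.9  59. ] grn [324.4 232.2  30. ]
168 111/105/ 63   3/167/ 87   1/175/ 99 105/123/ 62 109/125/ 61 109/120/ 66 109/139/ 86 108/157/ 99 109/150/100 109/155/ 97 109/157/ 94
170 109/119/ 62   0/177/121   1/190/134 120/ 93/ 77 108/151/ 98 113/ 88/ 93 122/ 42/ 91  25/ 39/ 86  24/107/100  26/126/113  29/100/102
172 110/118/ 67 179/ 93/ 99   2/ 73/116 107/110/ 97 109/151/ 96  21/163/119  21/187/143  21/193/143  21/191/143  26/189/142  27/163/136
174 109/135/ 70   0/  6/ 92  75/  4/115 111/ 59/112 109/149/ 96  21/155/105  22/188/140  21/182/143  22/186/141  26/184/143  23/182/143
176 108/143/ 98 115/ 20/ 75 105/  4/118 109/ 37/110 109/142/ 99  18/113/ 86  21/183/131  20/170/123  21/176/110  21/172/108  21/186/ 92
178 109/142/ 97 106/ 65/ 59 150/  2/114 120/ 16/ 98 111/134/ 84  10/ 14/ 56  19/135/ 83  20/132/ 81  20/132/ 79  21/159/ 88  21/178/ 86
180 109/123/ 87 106/ 91/ 53   0/  0/115 105/ 13/117 109/138/ 89 109/136/ 62 107/127/ 62 105/144/ 62 110/ 86/ 59  21/184/ 83  21/164/ 84
182 110/ 67/103 111/ 99/ 62 120/  2/118  60/  2/118 110/145/ 86 110/114/ 67 109/117/ 63 111/140/ 60 108/121/ 59  22/164/ 84  22/137/ 80
184 108/ 38/100 110/124/ 84  45/  4/115 160/  7/116 109/140/ 95 109/133/ 90 109/159/ 93 110/145/ 97 109/142/ 86  21/160/ 83  20/106/ 72
186 108/ 11/121 110/125/ 88  40/  9/ 87 120/  8/ 64 109/149/ 96 109/141/ 96 110/151/ 96 109/145/ 97 108/158/ 95 109/154/ 98 108/155/ 94
188  70/  6/126 109/142/ 97 130/ 12/ 65 111/ 60/ 72 110/143/ 96 110/163/ 94 109/158/ 97 109/144/ 99 108/149/ 96 108/170/ 93 109/151/ 96
```

{"method": "apply_moves", "body": {
  "commands": [
    {"dx": 0, "dy": 0, "dz": -0.1, "wx": 0.25, "wy": 0, "wz": 0, "hand": 5},
    {"dx": -0.087, "dy": -0.009, "dz": 0, "wx": 0, "wy": 0, "wz": -0.4, "hand": 5},
    {"dx": -0.087, "dy": -0.009, "dz": 0, "wx": 0, "wy": 0, "wz": -0.4, "hand": 5},
    {"dx": -0.087, "dy": -0.009, "dz": 0, "wx": 0, "wy": 0, "wz": -0.4, "hand": 5},
    {"dx": -0.087, "dy": -0.009, "dz": 0, "wx": 0, "wy": 0, "wz": -0.4, "hand": 5},
    {"dx": 0, "dy": 0, "dz": 0, "wx": 0, "wy": 0, "wz": 0, "hand": 5},
    {"dx": 0, "dy": 0, "dz": 0, "wx": 0, "wy": 0, "wz": 0, "hand": 5}
  ]
}}

```text
clock: 29.13
tool_pos: [0.585, 0.0488, 0.0148]
tool_rot: [[0.005, 0.067, 0.998], [0.025, 0.997, -0.067], [-1.0, 0.025, 0.004]]
wrist_force: [3.1, -0.2, 5.3]
opening: 0.0139
```

{"method": "apply_moves", "body": {
  "commands": [
    {"dx": -0.087, "dy": -0.009, "dz": 0, "wx": 0, "wy": 0, "wz": -0.4, "hand": 5},
    {"dx": -0.087, "dy": -0.009, "dz": 0, "wx": 0, "wy": 0, "wz": -0.4, "hand": 5},
    {"dx": -0.087, "dy": -0.009, "dz": 0, "wx": 0, "wy": 0, "wz": -0.4, "hand": 5},
    {"dx": -0.087, "dy": -0.009, "dz": 0, "wx": 0, "wy": 0, "wz": -0.4, "hand": 5},
    {"dx": 0, "dy": 0, "dz": 0, "wx": 0, "wy": 0, "wz": 0, "hand": 5},
    {"dx": 0, "dy": 0, "dz": 0, "wx": 0, "wy": 0, "wz": 0, "hand": 5}
  ]
}}

```text
clock: 29.63
tool_pos: [0.5834, 0.0491, 0.0239]
tool_rot: [[-0.008, 0.066, 0.998], [-0.112, 0.991, -0.066], [-0.994, -0.112, -0.0]]
wrist_force: [1.1, 3.3, 1.4]
opening: 0.0139
```

```bash
python3 chk.py t
```

```text
29.6333 [0.5834 0.0491 0.0239] [1.1 3.3 1.4] [ 0.93 -0.15 -0.02]
scene red [325.4 204.8  35. ] grn [323.1 229.5  34. ]
scene0 red [325.2 206.9  59. ] grn [324.4 232.2  30. ]
```

{"method": "apply_moves", "body": {
  "commands": [
    {"dx": -0.1, "dy": -0.01, "dz": 0, "wx": 0, "wy": 0, "wz": -0.4, "hand": 5},
    {"dx": -0.1, "dy": -0.01, "dz": 0, "wx": 0, "wy": 0, "wz": -0.4, "hand": 5},
    {"dx": 0, "dy": 0, "dz": 0, "wx": 0, "wy": 0, "wz": 0, "hand": 5},
    {"dx": 0, "dy": 0, "dz": 0, "wx": 0, "wy": 0, "wz": 0, "hand": 5}
  ]
}}

```text
clock: 30.12
tool_pos: [0.5832, 0.0483, 0.0297]
tool_rot: [[-0.013, 0.066, 0.998], [-0.182, 0.981, -0.067], [-0.983, -0.183, -0.0]]
wrist_force: [0.4, 2.3, -0.2]
opening: 0.0138
```

```bash
python3 chk.py u
```

```text
30.1167 [0.5832 0.0483 0.0297] [ 0.4  2.3 -0.2] [ 0.81 -0.05  0.01]
scene red [325.1 204.9  36. ] grn [323.2 229.4  35. ]
scene0 red [325.2 206.9  59. ] grn [324.4 232.2  30. ]
```

{"method": "apply_moves", "body": {
  "commands": [
    {"dx": -0.03, "dy": -0.1, "dz": 0, "wx": 0, "wy": 0, "wz": 0, "hand": 5},
    {"dx": -0.02, "dy": -0.2, "dz": 0, "wx": 0, "wy": 0, "wz": 0, "hand": 5},
    {"dx": 0, "dy": -0.3, "dz": 0, "wx": 0, "wy": 0, "wz": 0, "hand": 5},
    {"dx": 0, "dy": -0.3, "dz": 0, "wx": 0, "wy": 0, "wz": 0, "hand": 5},
    {"dx": 0, "dy": 0, "dz": 0, "wx": 0, "wy": 0, "wz": 0, "hand": 5}
  ]
}}

```text
clock: 30.68
tool_pos: [0.5812, 0.0175, 0.0372]
tool_rot: [[-0.013, 0.071, 0.997], [-0.185, 0.98, -0.072], [-0.983, -0.186, 0.001]]
wrist_force: [-0.2, -1.7, -2.4]
opening: 0.0142
```

```bash
python3 chk.py v
```

```text
30.6833 [0.5812 0.0175 0.0372] [-0.2 -1.7 -2.4] [ 0.19 -0.04 -0.01]
scene red [325.1 205.1  35. ] grn [323.2 229.5  33. ]
scene0 red [325.2 206.9  59. ] grn [324.4 232.2  30. ]
```

{"method": "apply_moves", "body": {
  "commands": [
    {"dx": -0.1, "dy": -0.5, "dz": 0, "wx": 0, "wy": 0, "wz": 0, "hand": 5},
    {"dx": -0.2, "dy": -0.5, "dz": 0, "wx": 0, "wy": 0, "wz": 0, "hand": 5},
    {"dx": -0.5, "dy": -0.3, "dz": 0, "wx": 0, "wy": 0, "wz": 0, "hand": 5},
    {"dx": -0.8, "dy": 0, "dz": 0, "wx": 0, "wy": 0, "wz": 0, "hand": 5},
    {"dx": -0.8, "dy": 0, "dz": 0, "wx": 0, "wy": 0, "wz": 0.7, "hand": 5},
    {"dx": -0.8, "dy": 0, "dz": 0, "wx": 0, "wy": 0, "wz": 0.7, "hand": 5},
    {"dx": -0.5, "dy": 0, "dz": 0, "wx": 0, "wy": 0, "wz": 0.72, "hand": 5},
    {"dx": 0, "dy": 0, "dz": 0, "wx": 0, "wy": 0, "wz": 0, "hand": 5},
    {"dx": 0, "dy": 0, "dz": 0, "wx": 0, "wy": 0, "wz": 0, "hand": 5}
  ]
}}

```text
clock: 31.58
tool_pos: [0.5805, -0.002, 0.1543]
tool_rot: [[0.003, 0.072, 0.997], [-0.001, 0.997, -0.072], [-1.0, -0.001, 0.003]]
wrist_force: [0.5, 1.3, -3.9]
opening: 0.0138
```

```bash
cat > foot.py <<'E'
from h import *
s=env.get_state();R=np.float64(s['tool_rot']);p=np.float64(s['tool_pos']);print(s['clock'],p.round(4),R.round(3).tolist(),s['wrist_force'].round(1),s['opening'])
T=imaging.camera_info('wrist')['T'];w=imaging.snapshot('wrist')[...,::-1];cv2.imwrite('pics/w_foot.png',w)
def blobs(im,f,tag):
    h=cv2.cvtColor(np.ascontiguousarray(im),cv2.COLOR_BGR2HSV)
    for k,m,z in(('red',((h[...,0]<7)|(h[...,0]>173))&(h[...,1]>110)&(h[...,2]>50),.056),('brass',(h[...,0]>=12)&(h[...,0]<=24)&(h[...,1]>100)&(h[...,2]>40),.006),('green',(h[...,0]>=45)&(h[...,0]<=85)&(h[...,1]>80)&(h[...,2]>25),.03)):
        N,l,st,ce=cv2.connectedComponentsWithStats(m.astype(np.uint8))
        for i in range(1,N):
            if st[i,4]<25:continue
            cn=cv2.findContours((l==i).astype(np.uint8),0,2)[0][0][:,0];q=f(cn,z)
            rr=cv2.minAreaRect((q[:,:2]*1000).astype(np.float32))
            if 470<rr[0][0]<640 and 60<rr[0][1]<270:print(tag,k,st[i].tolist(),np.round(rr[0],1),np.round(rr[1],1),round(rr[2],1),'x',(q[:,0].min()*1000).round(),(q[:,0].max()*1000).round(),'y',(q[:,1].min()*1000).round(),(q[:,1].max()*1000).round())
blobs(w,lambda c,z:fish(c,z,T,1),'wrist')
for n in('scene','side'):
    c=imaging.camera_info(n);im=imaging.snapshot(n)[...,::-1];cv2.imwrite(f'pics/{n}_foot.png',im);blobs(im,lambda q,z:plane(q,c,z),n)
E
python3 foot.py
```

```text
31.5833 [ 0.5805 -0.002   0.1543] [[0.003, 0.072, 0.997], [-0.001, 0.997, -0.072], [-1.0, -0.001, 0.003]] [ 0.5  1.3 -3.9] 0.013791512922760266
wrist red [157, 0, 36, 13, 273] [520.9 174. ] [12.5 33.4] 79.1 x 506.0 539.0 y 167.0 183.0
wrist brass [166, 0, 14, 4, 36] [507.9 200.4] [ 3.7 14.8] 78.9 x 501.0 516.0 y 198.0 204.0
wrist brass [274, 0, 13, 3, 31] [622.7 188. ] [ 2.5 12.9] 88.3 x 616.0 629.0 y 187.0 189.0
wrist brass [167, 19, 43, 62, 2092] [522.4 143.2] [68.2 45.6] 87.1 x 499.0 546.0 y 108.0 178.0
wrist green [172, 58, 20, 14, 219] [519.9 121.2] [12.4 19.1] 85.7 x 510.0 530.0 y 114.0 128.0
scene red [321, 200, 11, 9, 34] [521.3 182.8] [28.7 26.2] 79.5 x 506.0 535.0 y 169.0 198.0
scene brass [323, 201, 6, 5, 27] [475.7 185.7] [15.3 16.2] 10.3 x 467.0 484.0 y 178.0 193.0
scene brass [298, 207, 20, 14, 182] [522.3 135.9] [52.  48.4] 87.4 x 499.0 547.0 y 109.0 163.0
scene brass [317, 225, 13, 11, 62] [575.4 186.2] [34.8 35.5] 10.3 x 557.0 594.0 y 168.0 204.0
scene green [301, 204, 5, 10, 36] [526.5 119.4] [11.3 34.7] 85.0 x 510.0 544.0 y 114.0 126.0
scene green [321, 227, 6, 6, 29] [591.1 185.8] [17.4 14. ] 4.7 x 583.0 600.0 y 178.0 193.0
side red [244, 123, 12, 9, 51] [526.6 186.9] [31.5 35.7] 25.1 x 509.0 541.0 y 167.0 204.0
side red [279, 130, 8, 14, 80] [611.6 129.5] [54.7 20.1] 80.5 x 599.0 622.0 y 101.0 157.0
side brass [243, 135, 17, 24, 191] [523.6 155.3] [95.3 42.2] 87.3 x 501.0 546.0 y 107.0 204.0
side green [249, 146, 7, 10, 38] [520.4 113.3] [36.9 17.4] 80.8 x 513.0 531.0 y 94.0 132.0
```

Run:
```python
from h import *
def prof(f):
    im=cv2.imread(f);h=cv2.cvtColor(im,cv2.COLOR_BGR2HSV);m=((h[...,0]<6)|(h[...,0]>174))&(h[...,1]>150)&(h[...,2]>50)
    rows=[(r,m[r,225:290].sum()) for r in range(150,300)];rr=[r for r,n in rows if n>15];print(f,'band rows',rr[0],rr[-1])
    r=rr[0]+5;c=np.where(m[r])[0];c=c[(c>220)&(c<295)];print(' cols',c.min(),c.max())
    g=cv2.cvtColor(im,cv2.COLOR_BGR2GRAY).astype(int);mid=(c.min()+c.max())//2;col=g[:,mid-4:mid+5].mean(1)
    d=np.abs(np.diff(col[:rr[0]-4]));print(' strong rows',[(int(i),round(float(d[i]),1)) for i in np.argsort(-d)[:8]])
    for r in(20,60,100,150): 
        s=h[r,225:285,1].astype(int);k=np.where(s<25)[0]+225;print('  row',r,k.min() if len(k) else None,k.max() if len(k) else None)
w3=cv2.imread('pics/w3.png')[:384,:512];cv2.imwrite('pics/w_3n.png',w3)
prof('pics/w_3n.png');prof('pics/w_foot.png')
```

```text
pics/w_3n.png band rows 197 283
 cols 236 268
 strong rows [(62, 20.7), (64, 13.0), (63, 11.7), (61, 2.1), (104, 1.8), (157, 1.4), (76, 1.3), (37, 1.3)]
  row 20 225 284
  row 60 233 271
  row 100 236 267
  row 150 237 268
pics/w_foot.png band rows 211 296
 cols 237 269
 strong rows [(71, 24.4), (70, 18.3), (72, 6.0), (69, 5.2), (163, 1.8), (17, 1.8), (16, 1.8), (180, 1.7)]
  row 20 225 284
  row 60 225 284
  row 100 225 270
  row 150 225 268
```

{"method": "apply_moves", "body": {
  "commands": [
    {"dx": 0, "dy": 0, "dz": 0, "wx": 0.79, "wy": 0, "wz": 0, "hand": 5},
    {"dx": 0, "dy": 0, "dz": 0, "wx": 0.79, "wy": 0, "wz": 0, "hand": 5},
    {"dx": 0, "dy": -0.8, "dz": 0.03, "wx": 0, "wy": 0, "wz": 0, "hand": 5},
    {"dx": 0, "dy": -0.8, "dz": 0.03, "wx": 0, "wy": 0, "wz": 0, "hand": 5},
    {"dx": 0, "dy": -0.8, "dz": 0.03, "wx": 0, "wy": 0, "wz": 0, "hand": 5},
    {"dx": 0, "dy": -0.8, "dz": 0.03, "wx": 0, "wy": 0, "wz": 0, "hand": 5},
    {"dx": 0, "dy": -0.8, "dz": 0.03, "wx": 0, "wy": 0, "wz": 0, "hand": 5},
    {"dx": 0, "dy": -0.8, "dz": 0.03, "wx": 0, "wy": 0, "wz": 0, "hand": 5},
    {"dx": 0, "dy": -0.8, "dz": 0.03, "wx": 0, "wy": 0, "wz": 0, "hand": 5},
    {"dx": 0, "dy": -0.8, "dz": 0.03, "wx": 0, "wy": 0, "wz": 0, "hand": 5}
  ]
}}

```text
clock: 32.57
tool_pos: [0.5475, -0.1884, 0.1516]
tool_rot: [[-0.003, 0.202, 0.979], [-0.001, 0.979, -0.202], [-1.0, -0.001, -0.003]]
wrist_force: [0.2, -0.3, -2.6]
opening: 0.0143
```

{"method": "apply_moves", "body": {
  "commands": [
    {"dx": 0, "dy": -0.8, "dz": 0.03, "wx": 0, "wy": 0, "wz": 0, "hand": 5},
    {"dx": 0, "dy": -0.8, "dz": 0.03, "wx": 0, "wy": 0, "wz": 0, "hand": 5},
    {"dx": 0, "dy": -0.8, "dz": 0.03, "wx": 0, "wy": 0, "wz": 0, "hand": 5},
    {"dx": 0, "dy": -0.8, "dz": 0.03, "wx": 0, "wy": 0, "wz": 0, "hand": 5},
    {"dx": 0, "dy": -0.8, "dz": 0.03, "wx": 0, "wy": 0, "wz": 0, "hand": 5},
    {"dx": 0, "dy": -0.8, "dz": 0.03, "wx": 0, "wy": 0, "wz": 0, "hand": 5},
    {"dx": 0, "dy": -0.62, "dz": 0.12, "wx": 0, "wy": 0, "wz": 0, "hand": 5},
    {"dx": 0, "dy": -0.4, "dz": 0, "wx": 0, "wy": 0, "wz": 0, "hand": 5},
    {"dx": 0, "dy": 0, "dz": 0, "wx": 0, "wy": 0, "wz": 0, "hand": 5},
    {"dx": 0, "dy": 0, "dz": 0, "wx": 0, "wy": 0, "wz": 0, "hand": 5}
  ]
}}

```text
clock: 33.4
tool_pos: [0.5208, -0.361, 0.1516]
tool_rot: [[-0.003, 0.204, 0.979], [0.0, 0.979, -0.204], [-1.0, -0.0, -0.003]]
wrist_force: [0.6, 0.7, -3.2]
opening: 0.0137
```

{"method": "apply_moves", "body": {
  "commands": [
    {"dx": 0.8, "dy": -0.1, "dz": -0.03, "wx": 0, "wy": 0, "wz": 0, "hand": 5},
    {"dx": 0.9, "dy": 0, "dz": 0, "wx": 0, "wy": 0, "wz": 0, "hand": 5},
    {"dx": 0.9, "dy": 0, "dz": 0, "wx": 0, "wy": 0, "wz": 0, "hand": 5},
    {"dx": 0.8, "dy": 0, "dz": 0, "wx": 0, "wy": 0, "wz": 0, "hand": 5},
    {"dx": 0.6, "dy": 0, "dz": 0, "wx": 0, "wy": 0, "wz": 0, "hand": 5},
    {"dx": 0.3, "dy": 0, "dz": 0, "wx": 0, "wy": 0, "wz": 0, "hand": 5},
    {"dx": 0, "dy": 0, "dz": 0, "wx": 0, "wy": 0, "wz": 0, "hand": 5},
    {"dx": 0, "dy": 0, "dz": 0, "wx": 0, "wy": 0, "wz": 0, "hand": 5}
  ]
}}

```text
clock: 34.07
tool_pos: [0.5203, -0.3633, 0.0243]
tool_rot: [[-0.0, 0.203, 0.979], [0.0, 0.979, -0.203], [-1.0, 0.0, -0.0]]
wrist_force: [-0.4, 0.1, -2.5]
opening: 0.0136
```

Run:
```python
from h import *
s=env.get_state();R=np.float64(s['tool_rot']);p=np.float64(s['tool_pos']);print(s['clock'],p.round(4),s['wrist_force'].round(1),s['wrist_torque'].round(2))
T=imaging.camera_info('wrist')['T'];im=imaging.snapshot('wrist')[...,::-1];cv2.imwrite('pics/w_rest.png',im);h=cv2.cvtColor(np.ascontiguousarray(im),cv2.COLOR_BGR2HSV)
for r in range(30,300,9):print(r,''.join('R' if ((a<6 or a>174) and b>150) else 'w' if (5<a<26 and b>60 and v>60) else '#' if v<45 else 'b' if (b<30 and v<135) else '.' for a,b,v in h[r,160:350:3]))
```

```text
34.0667 [ 0.5203 -0.3633  0.0243] [-0.4  0.1 -2.5] [-0.07 -0.02 -0.03]
30 ........................bbbbbbbbbbbbbb..........................
39 ............wwwwwwwwwwwwbbbbbbbbbbbbbbwwwwwwwwwwwww.............
48 ............wwwwwwwwwwwwbbbbbbbbbbbbbbwwwwwwwwwwwwwwww..........
57 ............wwwwwwwwwwwwbbbbbbbbbbbbbbwwwwwwwwwwwwwwww..........
66 ...........wwwwwwwwwwwwwbbbbbbbbbbbbbbwwwwwwwwwwwwwwww..........
75 ...........wwwwwwwwwwwwwbbbbbbbbbbbbbbwwwwwwwwwwwwwwww..........
84 ...........wwwwwwwwwwwwwbbbbbbbbbbbbbbwwwwwwwwwwwwwwww..........
93 .............wwwwwwwwwwwwbbbbbbbbbbbbwwwwwwwwwwwwww.............
102 .............wwwwwwwwwwww.bbbbbbbbbbbwwwwwwwwwwwwww.............
111 .............wwwwwwwwwwww.bbbbbbbbbbbwwwwwwwwwwwwww.............
120 .............wwwwwwwwwwwwwbbbbbbbbbbbwwwwwwwwwwwwww.............
129 .............wwwwwwwwwwww.bbbbbbbbbbbwwwwwwwwwwwwww.............
138 .............wwwwwwwwwwwwwbbbbbbbbbbbwwwwwwwwwwwww..............
147 .............wwwwwwwwwwwwwbbbbbbbbbbbwwwwwwwwwwwww..............
156 ............wwwwwwwwwwwwwwbbbbbbbbbbbwwwwwwwwwwwww..............
16
[... 332 characters left out ...]
..........
210 ............wwwwwwwwwwwwwwbbbb.......wwwwwwwwwww................
219 ............wwwwwwwwwwwwwwRRRRRRRRRRRwwwwwwwwwww................
228 .............wwwwwwwwww.b.RRRRRRRRRRRbbbwwwwwwww................
237 .............wwwwww###bbb##RRRRRRRRR#bbbb###www.................
246 .............wwww####bbbb##RRRRRRRRR##bbbb##.#w.................
255 .............www####bbbb#R#RRRRRRRRR##bbbbb####.................
264 #####........##########b###RRRRRRRRR##b###########........####b.
273 ###########################RRRRRRRRR###################b########
282 ##########################RRRRRRRRRR############################
291 ##########################RRRRRRRRRRR###########################
```

{"method": "apply_moves", "body": {
  "commands": [
    {"dx": 0.15, "dy": 0, "dz": 0, "wx": 0, "wy": 0, "wz": 0, "hand": 5},
    {"dx": 0.15, "dy": 0, "dz": 0, "wx": 0, "wy": 0, "wz": 0, "hand": 5},
    {"dx": 0, "dy": 0, "dz": 0, "wx": 0, "wy": 0, "wz": 0, "hand": 5},
    {"dx": 0, "dy": 0, "dz": 0, "wx": 0, "wy": 0, "wz": 0, "hand": 5}
  ]
}}

```text
clock: 34.45
tool_pos: [0.5197, -0.3643, 0.0154]
tool_rot: [[0.0, 0.204, 0.979], [0.0, 0.979, -0.204], [-1.0, 0.0, 0.0]]
wrist_force: [-0.1, -0.3, -2.8]
opening: 0.0141
```

{"method": "apply_moves", "body": {
  "commands": [
    {"dx": 0.08, "dy": 0, "dz": 0, "wx": 0, "wy": 0, "wz": 0, "hand": 5},
    {"dx": 0, "dy": 0, "dz": 0, "wx": 0, "wy": 0, "wz": 0, "hand": 5},
    {"dx": 0, "dy": 0, "dz": 0, "wx": 0, "wy": 0, "wz": 0, "hand": 5}
  ]
}}

```text
clock: 34.7
tool_pos: [0.5197, -0.3644, 0.0129]
tool_rot: [[0.0, 0.204, 0.979], [0.0, 0.979, -0.204], [-1.0, 0.0, 0.0]]
wrist_force: [-0.9, -0.7, -2.9]
opening: 0.014
```

{"method": "apply_moves", "body": {
  "commands": [
    {"dx": 0.06, "dy": 0, "dz": 0, "wx": 0, "wy": 0, "wz": 0, "hand": 5},
    {"dx": 0, "dy": 0, "dz": 0, "wx": 0, "wy": 0, "wz": 0, "hand": 5},
    {"dx": 0, "dy": 0, "dz": 0, "wx": 0, "wy": 0, "wz": 0, "hand": 5}
  ]
}}

```text
clock: 34.95
tool_pos: [0.52, -0.3645, 0.0115]
tool_rot: [[0.001, 0.204, 0.979], [-0.0, 0.979, -0.204], [-1.0, -0.0, 0.001]]
wrist_force: [-0.9, 1.1, -0.4]
opening: 0.0139
```

{"method": "apply_moves", "body": {
  "commands": [
    {"dx": 0.05, "dy": 0, "dz": 0, "wx": 0, "wy": 0, "wz": 0, "hand": 5},
    {"dx": 0, "dy": 0, "dz": 0, "wx": 0, "wy": 0, "wz": 0, "hand": 5},
    {"dx": 0, "dy": 0, "dz": 0, "wx": 0, "wy": 0, "wz": 0, "hand": 5}
  ]
}}

```text
clock: 35.2
tool_pos: [0.52, -0.3646, 0.0113]
tool_rot: [[0.002, 0.204, 0.979], [0.0, 0.979, -0.204], [-1.0, 0.001, 0.002]]
wrist_force: [-4.9, 5.1, 13.2]
opening: 0.0141
```

{"method": "apply_moves", "body": {
  "commands": [
    {"dx": -0.05, "dy": 0, "dz": 0, "wx": 0, "wy": 0, "wz": 0, "hand": 5},
    {"dx": 0, "dy": 0, "dz": 0, "wx": 0, "wy": 0, "wz": 0, "hand": 18},
    {"dx": 0, "dy": 0, "dz": 0, "wx": 0, "wy": 0, "wz": 0, "hand": 28},
    {"dx": 0, "dy": 0, "dz": 0, "wx": 0, "wy": 0, "wz": 0, "hand": 40},
    {"dx": 0, "dy": 0, "dz": 0, "wx": 0, "wy": 0, "wz": 0, "hand": 40},
    {"dx": 0, "dy": 0, "dz": 0, "wx": 0, "wy": 0, "wz": 0, "hand": 40},
    {"dx": -0.3, "dy": 0, "dz": 0, "wx": 0, "wy": 0, "wz": 0, "hand": 40},
    {"dx": -0.8, "dy": 0, "dz": 0, "wx": 0, "wy": 0, "wz": 0, "hand": 40},
    {"dx": -0.9, "dy": 0, "dz": 0, "wx": 0, "wy": 0, "wz": 0, "hand": 40},
    {"dx": -0.9, "dy": 0, "dz": 0, "wx": 0, "wy": 0, "wz": 0, "hand": 40}
  ]
}}

```text
clock: 36.03
tool_pos: [0.5193, -0.3643, 0.0994]
tool_rot: [[-0.001, 0.205, 0.979], [0.0, 0.979, -0.205], [-1.0, -0.0, -0.001]]
wrist_force: [0.9, -0.4, 0.4]
opening: 0.0402
```

{"method": "apply_moves", "body": {
  "commands": [
    {"dx": -0.9, "dy": 0, "dz": 0, "wx": 0, "wy": 0, "wz": 0, "hand": 40},
    {"dx": -0.9, "dy": 0, "dz": 0, "wx": 0, "wy": 0, "wz": 0, "hand": 40},
    {"dx": -0.9, "dy": 0, "dz": 0, "wx": 0, "wy": 0, "wz": 0, "hand": 40},
    {"dx": 0, "dy": 0, "dz": 0, "wx": 0, "wy": 0, "wz": 0, "hand": 40},
    {"dx": 0, "dy": 0, "dz": 0, "wx": 0, "wy": 0, "wz": 0, "hand": 40}
  ]
}}

```text
clock: 36.45
tool_pos: [0.5203, -0.3653, 0.1816]
tool_rot: [[0.004, 0.204, 0.979], [-0.002, 0.979, -0.204], [-1.0, -0.001, 0.004]]
wrist_force: [1.2, -0.1, -0.3]
opening: 0.0401
```

```bash
python3 foot.py
python3 - <<'E'
from h import *
im=cv2.imread('pics/w_foot.png');h=cv2.cvtColor(im,cv2.COLOR_BGR2HSV)
for r in range(30,270,9):print(r,''.join('R' if ((a<6 or a>174) and b>150) else 'w' if (5<a<26 and b>60 and v>60) else '#' if v<45 else 'b' if (b<30 and v<135) else '.' for a,b,v in h[r,160:350:3]))
# bystanders: change vs the start in the scene / side views
for n in('scene','side'):
    a=cv2.imread(f'pics/{n}0.png');b=cv2.imread(f'pics/{n}_foot.png');d=(cv2.GaussianBlur(cv2.absdiff(a,b).max(2),(5,5),0)>35).astype(np.uint8)
    N,l,st,ce=cv2.connectedComponentsWithStats(d);c=imaging.camera_info(n)
    print(n,[(st[i].tolist(),plane(ce[i],c,0.02)[0,:2].round(2).tolist()) for i in range(1,N) if st[i,4]>40])
E
```

```text
36.45 [ 0.5203 -0.3653  0.1816] [[0.004, 0.204, 0.979], [-0.002, 0.979, -0.204], [-1.0, -0.001, 0.004]] [ 1.2 -0.1 -0.3] 0.04007246625328313
scene red [320, 199, 13, 10, 60] [517.7 183.6] [32.7 34.7] 10.3 x 501.0 536.0 y 167.0 201.0
scene brass [323, 201, 7, 5, 27] [475.4 187. ] [15.3 18. ] 10.3 x 467.0 484.0 y 178.0 196.0
scene brass [298, 207, 21, 14, 187] [522.3 137.5] [54.4 46.5] 88.2 x 499.0 546.0 y 110.0 165.0
scene brass [317, 225, 13, 11, 68] [575.4 186.2] [34.8 35.5] 10.3 x 557.0 594.0 y 168.0 204.0
scene green [301, 203, 5, 10, 38] [523.5 120.7] [33.8 11.7] 6.0 x 506.0 541.0 y 114.0 126.0
scene green [321, 228, 6, 5, 27] [592.5 185.9] [13.6 14.7] 10.3 x 585.0 600.0 y 178.0 193.0
side brass [243, 136, 17, 23, 210] [522.9 155.1] [96. 44.] 87.8 x 499.0 545.0 y 107.0 204.0
side green [249, 146, 7, 10, 61] [520.4 113.3] [36.9 17.4] 80.8 x 510.0 532.0 y 94.0 132.0
30 bbbbbbbbbbbbbbbbbbbbbbbbbbbb....................................
39 bbbbbbbbbbbbbbbbbbbbbbbbbb......................................
48 bbbbbbbbbbbbbbbbbbbbbbbbbbbb....................................
57 bbbbbbbbbbbb
[... 2154 characters left out ...]
43], [0.48, 0.19]), ([298, 202, 33, 30, 367], [0.53, 0.14]), ([320, 232, 11, 7, 53], [0.6, 0.19]), ([366, 240, 9, 26, 119], [0.64, 0.32]), ([311, 244, 20, 6, 50], [0.64, 0.18])]
side [([26, 0, 9, 17, 80], [-0.22, 1.09]), ([0, 0, 349, 284, 31945], [0.34, 0.29]), ([107, 0, 17, 11, 117], [0.11, 1.05]), ([2, 8, 13, 20, 113], [-0.3, 1.0]), ([33, 117, 19, 17, 133], [-0.09, 0.34]), ([246, 124, 11, 9, 69], [0.53, 0.22]), ([46, 137, 17, 29, 218], [-0.05, 0.23]), ([243, 139, 18, 21, 290], [0.52, 0.13]), ([10, 145, 29, 19, 348], [-0.12, 0.22]), ([235, 165, 21, 30, 505], [0.49, 0.01]), ([13, 170, 26, 9, 147], [-0.11, 0.13]), ([11, 182, 11, 11, 55], [-0.13, 0.09]), ([282, 287, 5, 29, 67], [0.52, -0.37])]
```

```bash
python3 -c "
from bench import env
print(env.hand_in())"
```

```text
the job is handed in; nothing more can be done
None
```

The job is done and handed in at about 36.5 s of the 64 s. It reported no verdict, as expected.

**What I did, in order:**
1. Took the bar from its rest and put its toe under the galvanometer's edge over the fulcrum.
2. Pressed the handle down, swung it under the hook and let go. The marker discs in the scene camera stayed at the raised height with the bar released.
3. Slid the brass shim by its knob under the raised short foot.
4. Gripped the bar again, freed it from the hook and let the instrument down onto the shim.
5. Drew the bar out and laid it back on the rest.

**Last checks (from pixel measurements, not a final viewed picture):**
- **Foot on pad:** the pad middle is at about (0.523, 0.183) and the foot at about (0.523, 0.184), so within about 2 mm. The scene and side cameras disagree by up to about 9 mm across the marker disc, so this is an average.
- **Level:** the marker discs sit between their starting and fully raised heights, as expected with the foot on the 6 mm shim. I did not measure the tilt directly.
- **Galvanometer shift:** a few mm, and it did not move when the bar was drawn out.
- **Bar:** it lies across both blocks and the robot is clear of it.
- **Other things on the bench:** comparing before and after images showed no change at the weights, the jar or the look-alikes. The only changes were shadows, the arm, the shim, the bar and the galvanometer. In the scene view two small changed patches lay near the screwdriver; I took them for shadow but did not check them.

**What went wrong on the way:**
- The real fingertips sat about 21 mm behind the reported tool point. My first grip on the knob therefore closed on air above it, pressing on it with about 5 N. I went lower and gripped it properly.
- That offset probably also made the first grip on the bar shallow, though it held.

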